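# Turn the curing soap cake with the turner

### The arm

A 7-joint arm with a two-finger parallel gripper is mounted at the origin on the work surface. World frame = base frame: x ahead of the robot, y to its left, z up, the work surface at z = 0. Lengths are in m, angles in rad, forces in N, time in s.
With the tool pointing down it reaches from about 0.4 to 0.85 m from the base axis. Payload 10.4 kg.
Tool frame: the origin (TCP) lies at the very end of the fingers, on their centre line; the grasp point (between the pads) lies 19 mm behind it; z points along the fingers, y is the direction in which the jaws open and shut (so a half turn about z gives the same grasp; the last joint's range is limited). The gripper opens to 87 mm and grips with 3 to 60 N. Pads are 19 mm wide; open, the fingers measure 117 mm over their backs; the gripper's body (75 mm by 190 mm) begins 51 mm behind the grasp point.
Start: joints at [-1.15, 0.332, -0.065, 1.46, 0.022, 1.35, -0.088], TCP at [0.268, 0.564, 0.223] pointing down, gripper open.
Joint ranges: [-2.6, 2.6], [-0.5, 2.12], [-1.47, 1.34], [0.16, 2.42], [-1.27, 4.41], [0.06, 2.06], [-2.6, 2.6]. Speed limits (rad/s): [2.22, 2.22, 2.79, 2.79, 3.14, 3.14, 3.14].

### API

Orientations are given as a unit quaternion [x, y, z, w].
In Python, from bench import read_state, imaging, r gives the robot as it stands. The module is installed in compiled form; this text tells all that it offers.
- The arm moves only by the tool move_arm, never from a script. Its argument "series" is a list of rows, each a list of 4 numbers: the shift along the tool's x, y, z in m, then the turn about the tool's z in rad. In form: [[x, y, z, roll], ...]. A call has 1 to 20 rows; each row is the pose to reach, as a shift and turn from the pose commanded when the call began, along the tool's axes at that moment; what a row does not reach only later rows make up. A row lasts 1/10 s, in which the tool goes at most 50 mm and 8.59 degrees, less where a joint would pass 70% of its speed; a pose out of reach is approached as far as the arm can. A call with a gripper value outside its range is refused whole. "claw" is the gripper's target within -1 to 1 (fully open at 1, half-way at 0, shut at -1), set as the call begins (left out, the last holds). The fingers move at their own pace and stop on an object; "newtons" is the grip in N (left out, the last holds). Time passes only in rows, so rows that repeat a pose let the fingers close. It gives the time, the measured TCP pose, the force and the opening at its end, in the units of the state.
- read_state(): the state, without advancing time (a new reading comes with each control period).
- imaging.camera(name): name is "scene" or "top" or "wrist"; returns (picture, depth): 400x640x3 uint8, red, green, blue; 400x640 float32, m along the optical axis (not along the pixel's ray), 0 where there is no reading.
- imaging.get_calibration(name): a dict with "camera_matrix" (3x3 intrinsics, pixels), "R" (3x3) and "t" (3): a world point X has camera coordinates R X + t. Camera axes: x right, y down, z forward; pixel columns grow to the right and rows downward; lengths in m; the calibration is good to about 2 mm. A picture is of the moment at which its call begins: read the wrist's pose just before it. get_calibration takes no time and is no camera call; for the wrist camera it gives the pose at the moment of the call.
- r.close_job(): hands the job in, once; it reports no verdict.
The state is a dict: "time": time; "joint_positions": joint angles; "joint_vel": joint speeds; "joint_torque": joint torques, N m; "ee_pos": TCP position; "eef_rot": TCP orientation; "ft_force": force on the tool from outside, world axes, zero at the start; "torque": the same for the moment, N m; "width": finger opening in m.
Only numpy, scipy, OpenCV 4.12 (cv2) and the standard library are available. Lean on these libraries where they do the work, as an engineer would, in place of code of your own. Each camera call takes 0.05 s, during which the arm holds its last target.

### The job

Turn the soap cake over in its ridged tray so that its bevelled face can dry: take the turner from its stand, feel its blade down onto the ridges, work it gently under the cake and turn the cake over with the wrist, low over the tray. The cake is still soft and caustic, so move it only with the turner, never with more than a kilo of push on the cake or on the tray; leave the other things alone, and lay the turner back in its stand as you found it.

Things in the scene. Friction and masses are not known exactly. Their poses are not given: they have to be found in the camera images.
- turner: Offset turner (spatula), 245 mm long, about 125 g. Origin: in the handle, where it is gripped; x along the handle towards the blade, z up. Wooden handle 18 mm wide (y), 20 mm high (z), level, from x = -95 to +55 mm; a thin steel shank drops from its front end to the blade. Centre of mass about 20 mm ahead of the origin
- drawn_tip (a point): fixed to the handle: where the middle of the front edge (underside) of a straight blade would be, x = 149, z = -38 mm from the turner's origin. The blade starts at x = 70, z = -50 and rises 0.15 rad to its tip; steel, 80 mm long, 56 wide, 2 thick, springy (tip gives 0.4 mm per N). It has been bent about its root in use: its true tip lies up to 12 mm above or below this point, unmeasured
- rest: Wooden stand for the turner, fixed: base 120 x 75 x 10 mm; origin under its centre, x along the handle that it carries, towards the blade. Two uprights at x = -45 and +45 mm (10 mm thick) have saddles 50 mm above the surface on which the handle lies, between cheeks 32 mm apart that end 68 mm above the surface; 80 mm are free for the fingers between the uprights
- rest_seat (a point): the place of the turner's origin when it lies in its stand, 60 mm above the surface; axes as the stand's
- tray: Grey plastic tray, fixed, outer 340 (x) x 360 (y) x 24 mm high, walls 4 mm; origin under its centre, z up, x roughly away from the robot. 21 straight ridges run along x over its whole length, 6 mm wide, 16 mm centre to centre (one on the middle line); their tops are 8 mm, the grooves 3 mm above the underside. Lint roller and peg dish stand at y below -25; else the -y half is free
- tray_stop (a point): the middle of the inner face of the tray's +x (far) end wall, at the height of the ridge tops (the wall stands 16 mm above them); axes as the tray's
- soap: Soap cake cut from a loaf, 80 (x) x 70 (y) x 20 mm (z), 130 g, cream, slippery. Origin at its middle; z out of its smooth poured face, up at first. Under it, the two end edges (+x, -x) are bevelled 4 mm up by 7 mm in; the others are square. It lies in the tray's +y half near the +x end wall, x about along the ridges; pushed along them it slides and squares up on that wall. Turned over, z is down
- lint_roller: bystander in the tray: chrome roller with a black grip, 245 mm long, 40 mm across, along the tray's -y wall; origin under its middle, x along it
- peg_dish: bystander in the tray, at its -x, -y corner: white ceramic dish, 92 mm across, heaped with wooden pegs to about 50 mm; origin under its centre
- tub: bystander: closed green tub, 112 mm across, 87 mm high; origin under its centre
- filter_drawer: bystander: white lint filter drawer, 180 x 120 x 44 mm; origin under its middle
- scrub_brush: bystander: wooden scrubbing brush, 120 x 50 x 52 mm; origin under its middle
- scoop: bystander: clear measuring scoop, 62 mm across, 50 mm high, with a 75 mm handle; origin under its cup
Not all that is in view belongs to the job. What is shaped like the soap but black or turquoise is not meant.

How it is judged:
On the way, in this order (a step that is already met when the one before it is completed fails the run):
1. the turner has been lifted clear of its stand (distance between turner and rest_seat above 0.05 m), for 0.2 s.
2. the cake has been tipped up more than 35 degrees by the turner (angle between soap's own z axis and vertical above 0.6 rad and contact force between turner and soap above 0.03 N), for 0.02 s.
At the end, for the whole second after the job is handed in: The cake lies upside down (smooth face down within 5 degrees), flat on the tray's ridges inside its walls and at rest; the turner lies upright in its stand, within 20 mm of its seat and 8 degrees of its direction, released and at rest (angle between soap's own z axis and vertical above 3.05 rad and x of soap in the frame of tray between -0.132 and 0.132 m and y of soap in the frame of tray between -0.142 and 0.142 m and z of soap in the frame of tray below 0.022 m and linear speed of each of soap, turner below 0.01 m/s and distance between turner and rest_seat below 0.02 m and angle between the x axis of turner and the x axis of rest, either way round below 0.15 rad and angle between turner's own z axis and vertical below 0.15 rad); the robot touches nothing.
It fails at once if the gripper or arm touches the soap (contact force between any of the fingers, the arm and soap above 0.2 N).
It fails at once if the turner presses on the tray with more than 10 N (contact force between turner and tray above 10 N).
It fails at once if the turner presses on the soap with more than 10 N (contact force between turner and soap above 10 N).
It fails at once if the soap is carried or thrown more than 110 mm high (height (world z) of soap above 0.11 m).
It fails at once if a bystander is moved by more than 30 mm (distance of any of lint_roller, peg_dish, tub, filter_drawer, scrub_brush, scoop from where it was at the start of the episode above 0.03 m).
It also fails if it takes over 64 s, if anything falls off the work surface, if the arm or the gripper's body presses on something with over 40 N, if the wrist force passes 120 N, or if a joint passes its speed limit or range.

## Working session

There is one attempt and no reset: what is moved stays moved. The work goes in short steps, Python scripts to look and compute and a tool call to move; the robot and the scene stay as the last step left them, time stands still between calls to the robot, and variables do not carry over. Pictures are saved under pics/ and viewed, and the job is handed in when it is done.

Besides the shell and the picture viewer there is one more tool, called as name([rows], argument=value, ...), one row to a line, values as JSON. move_arm: Moves the arm, as the interface text tells. Its arguments: {"type":"object","properties":{"series":{"type":"array","items":{"type":"array","items":{"type":"number"}}},"claw":{"type":"number"},"newtons":{"type":"number"}},"required":["series"]}

```bash
mkdir -p pics
cat > h.py <<'E'
import numpy as np,cv2
from bench import read_state, imaging, r
from scipy.spatial.transform import Rotation as R
def shot(name,tag):
    c=imaging.get_calibration(name); p,d=imaging.camera(name)
    cv2.imwrite(f'pics/{tag}.png',p[:,:,::-1]); np.savez(f'pics/{tag}.npz',p=p,d=d,K=c['camera_matrix'],R=c['R'],t=c['t'])
    return p,d,c
def load(tag):
    z=np.load(f'pics/{tag}.npz'); return z
def px(z,u,v,zw=None):
    K,Rm,t=z['K'],z['R'],z['t']; ray=np.linalg.inv(K)@np.array([u,v,1.])
    if zw is None:
        dd=z['d'][int(round(v)),int(round(u))]; return Rm.T@(ray*dd-t)
    o=-Rm.T@t; w=Rm.T@ray; s=(zw-o[2])/w[2]; return o+s*w
def crop(tag,u0,v0,u1,v1,s,out):
    p=load(tag)['p'][v0:v1,u0:u1,::-1]; cv2.imwrite(f'pics/{out}.png',cv2.resize(p,None,fx=s,fy=s,interpolation=cv2.INTER_CUBIC))
E
python3 - <<'E'
from h import *
s=read_state(); print(s)
print(R.from_quat(s['eef_rot']).as_matrix().round(4))
for n in('scene','top','wrist'): shot(n,n+'0')
E
```

```text
{'time': 0.0, 'joint_positions': array([-1.14961061,  0.33287405, -0.06472356,  1.46095558,  0.02157647,
        1.34988626, -0.08852666]), 'joint_vel': array([-1.41194973e-03,  1.78176698e-03,  5.97957999e-05, -1.38830119e-04,
       -1.92595024e-03, -8.52491234e-04,  1.25190191e-03]), 'joint_torque': array([ 8.09880657e-05, -6.23257613e+01,  2.46001157e-02, -3.89907718e+01,
       -6.13487069e-02,  3.99254076e-02,  1.06982552e-04]), 'ee_pos': array([0.26816827, 0.56411132, 0.22174582]), 'eef_rot': array([ 2.20070688e-01,  9.75483666e-01, -7.00623048e-04, -1.39718401e-04]), 'ft_force': array([ 0.31987831, -0.11973249, -0.24853885]), 'torque': array([ 0.01076766, -0.00214418, -0.01471331]), 'width': 0.08689691299543015}
[[-9.031e-01  4.294e-01 -6.000e-04]
 [ 4.294e-01  9.031e-01 -1.300e-03]
 [-0.000e+00 -1.400e-03 -1.000e+00]]
```

View pics/scene0.png

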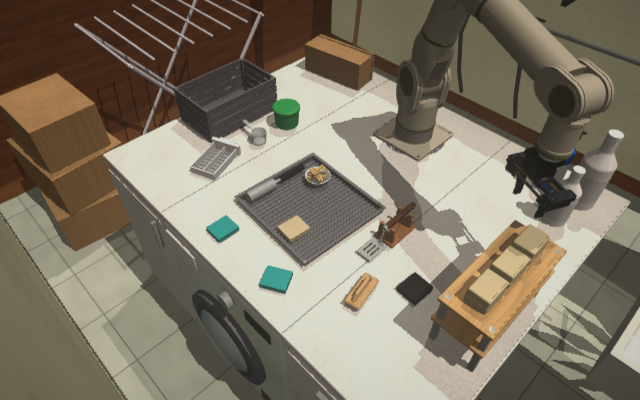

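View pics/top0.png

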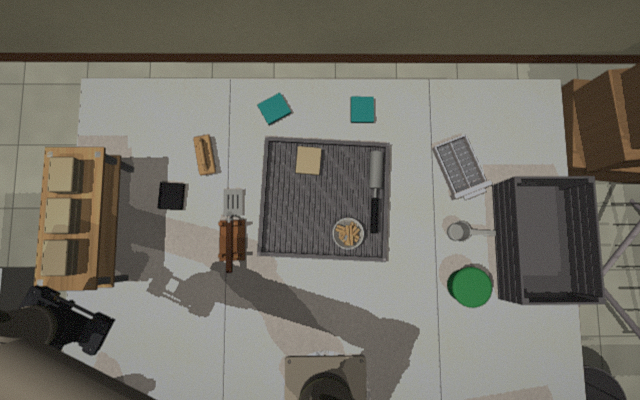

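View pics/wrist0.png

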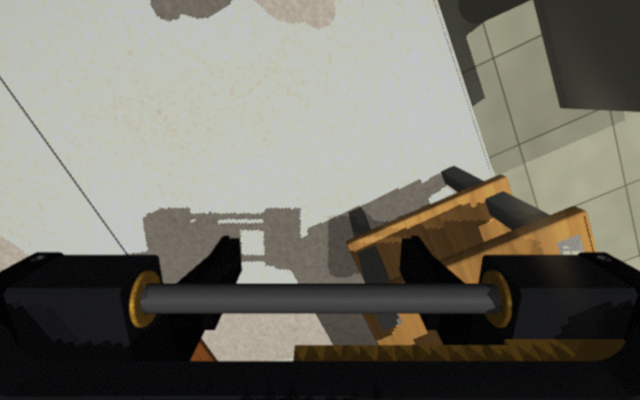

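Run:
```python
from h import *
crop('top0',195,120,405,275,3.8,'t1')
crop('scene0',230,150,420,280,4.2,'s1')
z=load('top0'); print(z['K'],(-z['R'].T@z['t']).round(3), z['R'].round(3))
```

```text
[[428.3767798    0.         325.25877375]
 [  0.         428.3767798  198.96650065]
 [  0.           0.           1.        ]] [0.404 0.021 1.277] [[-0.006 -1.     0.02 ]
 [-0.992  0.003 -0.127]
 [ 0.127 -0.021 -0.992]]
```

View pics/t1.png

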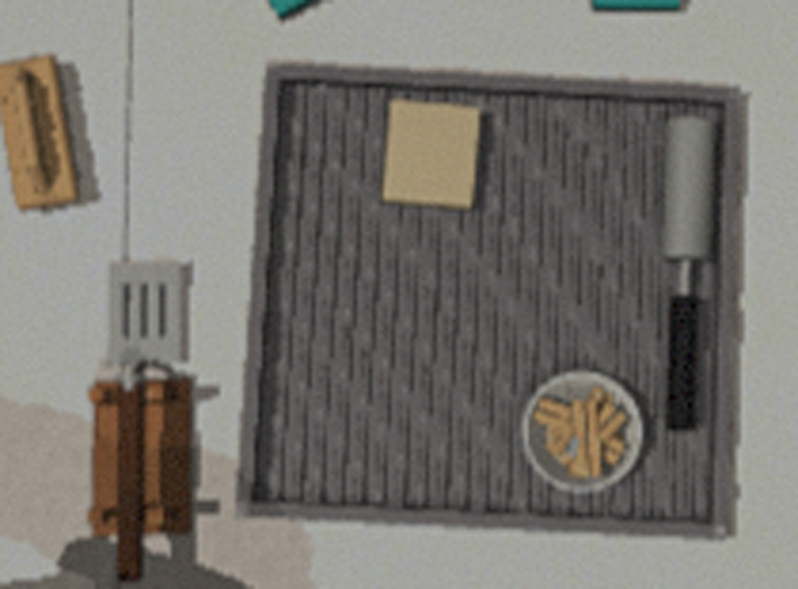

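View pics/s1.png

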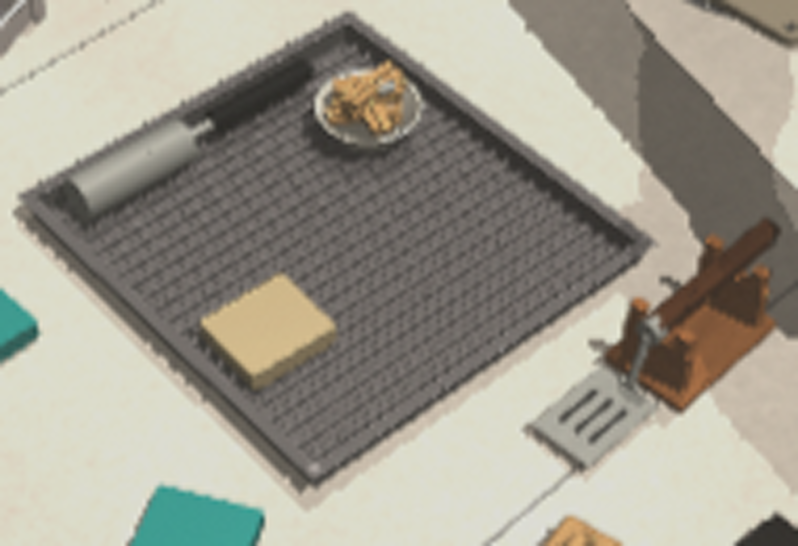

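Run:
```python
from h import *
z=load('top0')
def P(x,y,h): return px(z,195+x/3.8,120+y/3.8,h)[:2].round(4)
tc=[P(*c,.024) for c in((268,63),(745,88),(733,537),(240,515))]; print('tray',tc, np.mean(tc,0))
print([np.linalg.norm(tc[i]-tc[(i+1)%4]).round(3) for i in range(4)])
for i,j in((3,0),(2,1)):
    d=tc[j]-tc[i]; print(np.arctan2(d[1],d[0]))
d=tc[0]-tc[1]; print('y',np.arctan2(-d[0],d[1]))
sc=[P(*c,.028) for c in((390,98),(479,104),(472,208),(384,201))]; print('soap',sc,np.mean(sc,0))
print([np.linalg.norm(sc[i]-sc[(i+1)%4]).round(3) for i in range(4)])
d=sc[0]-sc[3];print(np.arctan2(d[1],d[0])); d=sc[1]-sc[2];print(np.arctan2(d[1],d[0]))
print('handle back',P(130,579,.07),'front', P(133,385,.07))
print('blade tip corners',P(110,262,.02),P(190,264,.02), 'mid',P(150,263,.02))
print('stand base',P(92,380,.01),P(190,378,.01),P(190,532,.01),P(90,530,.01))
# depth
for (x,y) in((430,150),(350,300),(255,300),(130,450),(130,570),(150,275),(150,350),(50,100)):
    print((x,y),px(z,195+x/3.8,120+y/3.8).round(4))
```

```text
tray [array([0.754 , 0.1735]), array([ 0.7335, -0.2036]), array([ 0.3816, -0.1855]), array([0.4005, 0.1905])] [ 0.5674   -0.006275]
[np.float64(0.378), np.float64(0.352), np.float64(0.376), np.float64(0.354)]
-0.04805350173701249
-0.0513897803539865
y -0.05430878149994986
soap [array([0.7246, 0.0771]), array([0.7197, 0.0072]), array([0.6367, 0.013 ]), array([0.6424, 0.0815])] [0.68085 0.0447 ]
[np.float64(0.07), np.float64(0.083), np.float64(0.069), np.float64(0.082)]
-0.05347694465724534
-0.06976610618405044
handle back [0.3548 0.2636] front [0.4964 0.2646]
blade tip corners [0.5961 0.2946] [0.5944 0.2326] mid [0.5952 0.2636]
stand base [0.505  0.3085] [0.5063 0.2327] [0.3877 0.2305] [0.3897 0.307 ]
(430, 150) [0.6833 0.0457 0.0259]
(350, 300) [0.5674 0.109  0.0067]
(255, 300) [0.5652 0.181  0.0258]
(130, 450) [0.4485 0.2655 0.0709]
(130, 570) [0.3613 0.264  0.0689]
(150, 275) [0.5864 0.2643 0.0156]
(150, 350) [0.5277 0.2631 0.0154]
(50, 100) [0.7242 0.3437 0.0239]
```

move_arm([
  [-0.04,-0.026,0,-0.06],
  [-0.08,-0.052,0,-0.12],
  [-0.12,-0.079,0,-0.2],
  [-0.16,-0.105,0,-0.28],
  [-0.2,-0.131,0,-0.36],
  [-0.24,-0.158,0,-0.42],
  [-0.275,-0.18,0,-0.444],
  [-0.293,-0.1923,0,-0.444],
  [-0.293,-0.1923,0,-0.444],
], claw=0.2, newtons=60)

```text
time: 1.05
ee_pos: [0.4523, 0.2613, 0.2225]
eef_rot: [0.003, 1.0, -0.0, 0.0]
ft_force: [0.2, -0.5, -0.5]
width: 0.0527
```

Run:
```python
from h import *
shot('wrist','w1'); s=read_state(); print(s['time'],s['ee_pos'],s['width']); print(R.from_quat(s['eef_rot']).as_matrix().round(4))
z=load('w1'); print((-z['R'].T@z['t']).round(3))
```

```text
1.1 [0.45100711 0.26366924 0.22246859] 0.05207039988004045
[[-1.0e+00  2.9e-03 -1.0e-04]
 [ 2.9e-03  1.0e+00 -1.0e-04]
 [ 1.0e-04 -1.0e-04 -1.0e+00]]
[0.371 0.261 0.385]
```

View pics/w1.png

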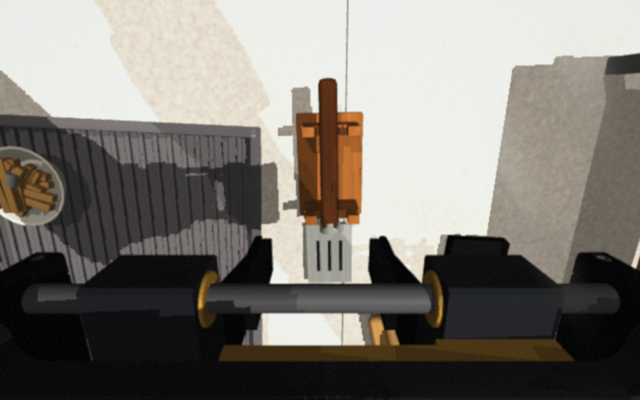

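Run:
```python
from h import *
z=load('w1')
print('back',px(z,327,79,.07),px(z,327,83)); print('front',px(z,328,222))
for v in range(215,300,5): print(v,px(z,308,v).round(4),px(z,345,v).round(4))
for p in((300,130),(358,130),(300,215),(358,215)): print(p,px(z,*p).round(4))
print('table',px(z,420,150),'ridge',px(z,150,200),'wall',px(z,257,190))
crop('w1',250,60,410,300,2.5,'w1c')
```

```text
back [0.3556097 0.2668276 0.07     ] [0.35902242 0.26682624 0.07014035]
front [0.49362126 0.26789103 0.07053099]
215 [0.4872 0.2473 0.0668] [0.4938 0.2868 0.0495]
220 [0.4916 0.2474 0.0699] [0.5183 0.2906 0.0008]
225 [0.52   0.2448 0.0127] [0.5199 0.2898 0.0136]
230 [0.5263 0.2447 0.0134] [0.527  0.29   0.0122]
235 [0.5333 0.2445 0.0125] [0.5328 0.2899 0.0142]
240 [0.5405 0.2444 0.0114] [0.54   0.2901 0.0129]
245 [0.5472 0.2443 0.0115] [0.5472 0.2903 0.0121]
250 [0.5533 0.2442 0.013 ] [0.5532 0.2903 0.0137]
255 [0.5602 0.2441 0.0131] [0.5605 0.2905 0.013 ]
260 [0.5677 0.244  0.012 ] [0.5682 0.2907 0.0116]
265 [0.5748 0.2438 0.0121] [0.5752 0.2908 0.0117]
270 [0.5822 0.2437 0.0116] [0.5819 0.2909 0.0124]
275 [0.5884 0.2436 0.0133] [0.5881 0.2909 0.0141]
280 [0.5964 0.2435 0.012 ] [0.5958 0.291  0.0134]
285 [0.4196 0.2574 0.3071] [0.4196 0.2675 0.3071]
290 [0.4203 0.2574 0.3084] [0.4208 0.2674 0.3077]
295 [0.421  0.2575 0.3096] [0.4208 0.2673 0.31  ]
(300, 130) [0.4063 0.2377 0.011 ]
(358, 130) [0.401  0.2961 0.07  ]
(300, 215) [ 0.512   0.2344 -0.0011]
(358, 215) [0.4869 0.2987 0.0685]
table [4.31226321e-01 3.77144092e-01 2.30985169e-04] ridge [0.48899865 0.05392383 0.00655205] wall [0.47140028 0.18832736 0.026935  ]
```

View pics/w1c.png

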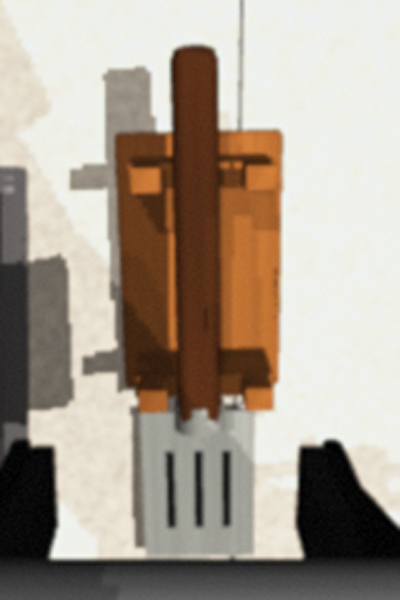

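move_arm([
  [0,0.0025,0.04,-0.011],
  [0,0.0025,0.085,-0.011],
  [0,0.0025,0.125,-0.011],
  [0,0.0025,0.155,-0.011],
  [0,0.0025,0.172,-0.011],
  [0,0.0025,0.1815,-0.011],
  [0,0.0025,0.1815,-0.011],
  [0,0.0025,0.1815,-0.011],
])

```text
time: 1.9
ee_pos: [0.4506, 0.2684, 0.0419]
eef_rot: [-0.006, 1.0, 0.0, 0.0]
ft_force: [1.0, 0.8, 0.6]
width: 0.0521
```

move_arm([
  [0,0,0,0],
  [0,0,0,0],
  [0,0,0,0],
  [0,0,0,0],
  [0,0,0,0],
], claw=-1, newtons=60)

```text
time: 2.4
ee_pos: [0.4505, 0.2676, 0.0412]
eef_rot: [-0.006, 1.0, 0.0, 0.0]
ft_force: [0.2, 1.2, -0.7]
width: 0.0201
```

move_arm([
  [0,0,0,0],
  [0,0,-0.01,0],
  [0,0,-0.03,0],
  [0,0,-0.06,0],
  [0,0,-0.09,0],
  [0,0,-0.1,0],
  [0,0,-0.1,0],
  [0,0,-0.1,0],
])

```text
time: 3.2
ee_pos: [0.4499, 0.2672, 0.14]
eef_rot: [-0.006, 1.0, -0.0, -0.001]
ft_force: [0.8, 0.0, -1.8]
width: 0.0173
```

Run:
```python
from h import *
shot('wrist','w2'); s=read_state(); print(s['time'],s['ee_pos'],s['width'],s['ft_force'],s['torque']); print(R.from_quat(s['eef_rot']).as_matrix().round(4))
z=load('w2')
for v in range(100,280,10): print(v,px(z,327,v).round(4),px(z,305,v).round(4))
```

```text
3.25 [0.44966302 0.26700405 0.13961594] 0.017451725238749303 [ 0.52209094 -0.01302366 -1.75034884] [ 0.03466817  0.02074822 -0.00784928]
[[-0.9999 -0.0112 -0.0018]
 [-0.0112  0.9999 -0.0013]
 [ 0.0018 -0.0013 -1.    ]]
100 [0.3696 0.268  0.1698] [0.3697 0.2595 0.1696]
110 [0.3733 0.2681 0.1698] [0.3734 0.2594 0.1689]
120 [0.3771 0.2682 0.17  ] [0.3773 0.2594 0.1691]
130 [0.3811 0.2682 0.1692] [0.3812 0.2594 0.1684]
140 [0.3849 0.2683 0.17  ] [0.3852 0.2594 0.1686]
150 [0.3889 0.2684 0.1704] [0.3892 0.2594 0.1693]
160 [0.393  0.2684 0.1704] [0.3935 0.2594 0.1683]
170 [0.3973 0.2685 0.1697] [0.3976 0.2594 0.1688]
180 [0.4016 0.2686 0.1696] [0.4019 0.2593 0.1685]
190 [0.4058 0.2686 0.1701] [0.4061 0.2594 0.1694]
200 [0.4104 0.2687 0.1692] [0.4107 0.2593 0.1687]
210 [0.4146 0.2688 0.1703] [0.415  0.2593 0.1693]
220 [0.4198 0.2689 0.1687] [0.42   0.2593 0.1683]
230 [0.4242 0.269  0.1693] [0.4247 0.2593 0.1684]
240 [0.4295 0.2691 0.1682] [0.4294 0.2593 0.1686]
250 [0.4331 0.2691 0.1709] [0.4344 0.2593 0.1684]
260 [0.4385 0.2692 0.1699] [0.4395 0.2592 0.1682]
270 [0.4444 0.2693 0.1685] [0.445  0.2592 0.1676]
```

View pics/w2.png

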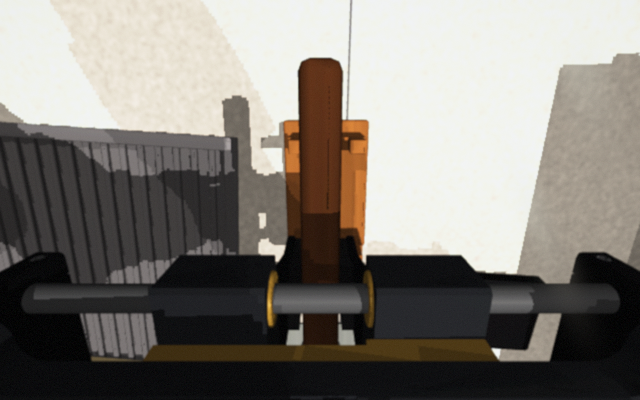

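move_arm([
  [-0.003,-0.035,0,0.02],
  [-0.006,-0.08,0,0.04],
  [-0.009,-0.125,0,0.063],
  [-0.012,-0.17,0,0.063],
  [-0.0139,-0.205,0.01,0.063],
  [-0.0139,-0.2117,0.035,0.063],
  [-0.0139,-0.2117,0.065,0.063],
  [-0.0139,-0.2117,0.088,0.063],
  [-0.0139,-0.2117,0.0936,0.063],
  [-0.0139,-0.2117,0.0936,0.063],
  [-0.0139,-0.2117,0.0936,0.063],
])

```text
time: 4.35
ee_pos: [0.4671, 0.0561, 0.0481]
eef_rot: [0.026, 1.0, 0.0, 0.0]
ft_force: [0.2, -0.0, -1.1]
width: 0.0177
```

Run:
```python
from h import *
shot('top','t3');shot('scene','s3'); s=read_state(); print(s['time'],s['ee_pos'],s['width'],s['ft_force'],s['torque']); print(R.from_quat(s['eef_rot']).as_matrix().round(4))
crop('t3',250,125,400,275,4,'t3c');crop('s3',230,150,420,280,4.2,'s3c')
```

```text
4.45 [0.46744692 0.0562536  0.04847598] 0.01734162296513488 [-0.73239811 -0.67961739 -0.53025489] [0.06449887 0.01942218 0.04595995]
[[-9.987e-01  5.160e-02  1.700e-03]
 [ 5.160e-02  9.987e-01  6.000e-04]
 [-1.600e-03  7.000e-04 -1.000e+00]]
```

View pics/t3c.png

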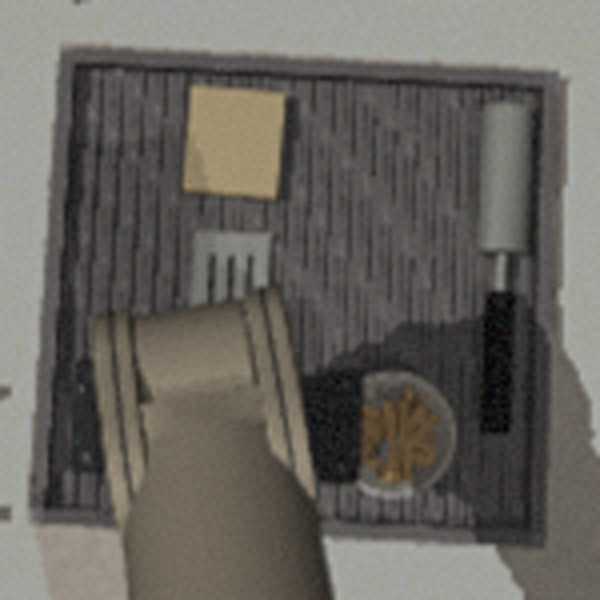

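View pics/s3c.png

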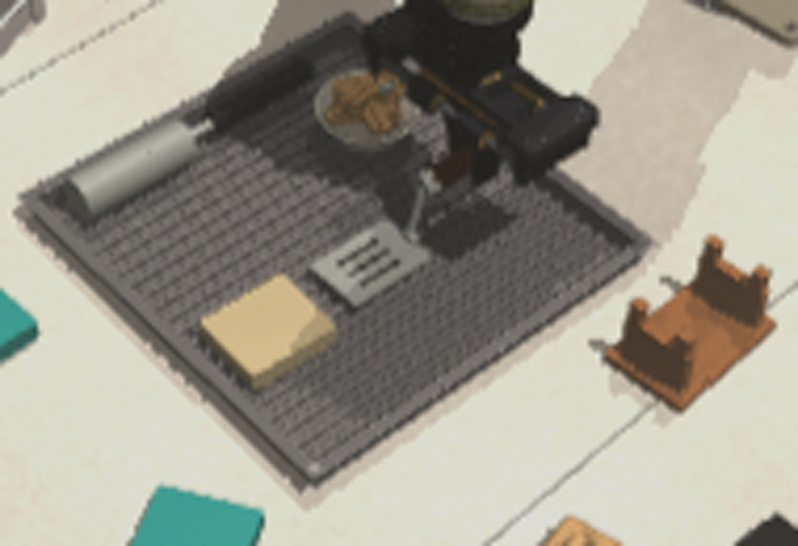

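move_arm([
  [0,0,0.003,0],
  [0,0,0.006,0],
  [0,0,0.006,0],
  [0,0,0.006,0],
  [0,0,0.006,0],
])

```text
time: 4.95
ee_pos: [0.4667, 0.056, 0.0415]
eef_rot: [0.026, 1.0, 0.0, 0.0]
ft_force: [-0.5, -0.4, -1.2]
width: 0.0174
```

Run:
```python
from h import *
s=read_state(); print(s['time'],s['ee_pos'],s['ft_force'],s['torque'])
```

```text
4.95 [0.46672261 0.05602909 0.04149995] [-0.52506223 -0.38585324 -1.18187156] [0.03039234 0.03926159 0.02088439]
```

move_arm([
  [0,0,0.001,0],
  [0,0,0.0015,0],
  [0,0,0.002,0],
  [0,0,0.002,0],
])

```text
time: 5.35
ee_pos: [0.4666, 0.056, 0.0393]
eef_rot: [0.026, 1.0, 0.0, -0.0]
ft_force: [-0.2, -0.8, -0.0]
width: 0.0177
```

Run:
```python
from h import *
s=read_state(); print(s['time'],s['ee_pos'],s['ft_force'],s['torque'])
```

```text
5.35 [0.46660691 0.05597853 0.03933762] [-0.20777722 -0.80416482 -0.00191657] [ 0.06991063  0.04042883 -0.01185668]
```

move_arm([
  [0,0,0.0005,0],
  [0,0,0.001,0],
  [0,0,0.001,0],
  [0,0,0.001,0],
])

```text
time: 5.75
ee_pos: [0.4667, 0.056, 0.0386]
eef_rot: [0.026, 1.0, 0.0, 0.0]
ft_force: [-1.8, 0.3, 3.6]
width: 0.0176
```

Run:
```python
from h import *
s=read_state(); print(s['time'],s['ee_pos'],s['ft_force'],s['torque'])
```

```text
5.75 [0.46674781 0.0560457  0.03859788] [-1.82208934  0.30513132  3.55946356] [-0.01484379  0.24955432  0.03007976]
```

move_arm([
  [0,0,-0.0006,0],
  [-0.005,0,-0.0006,0],
  [-0.012,0,-0.0006,0],
  [-0.018,0,-0.0006,0],
  [-0.021,0,-0.0006,0],
  [-0.024,0,-0.0006,0],
  [-0.027,0,-0.0006,0],
  [-0.03,0,-0.0006,0],
  [-0.033,0,-0.0006,0],
  [-0.036,0,-0.0006,0],
  [-0.036,0,-0.0006,0],
])

```text
time: 6.85
ee_pos: [0.5031, 0.0541, 0.0391]
eef_rot: [0.026, 1.0, 0.0, 0.0]
ft_force: [0.9, -0.9, 0.7]
width: 0.0171
```

Run:
```python
from h import *
shot('top','t4');shot('scene','s4'); s=read_state(); print(s['time'],s['ee_pos'],s['width'],s['ft_force'],s['torque'])
crop('t4',260,125,360,225,6,'t4c');crop('s4',250,180,350,260,8,'s4c')
```

```text
6.95 [0.50294502 0.0541224  0.03903911] 0.017368607069289083 [ 0.47335851  0.94224868 -0.84255959] [ 0.08914259 -0.17784092 -0.01783512]
```

View pics/t4c.png

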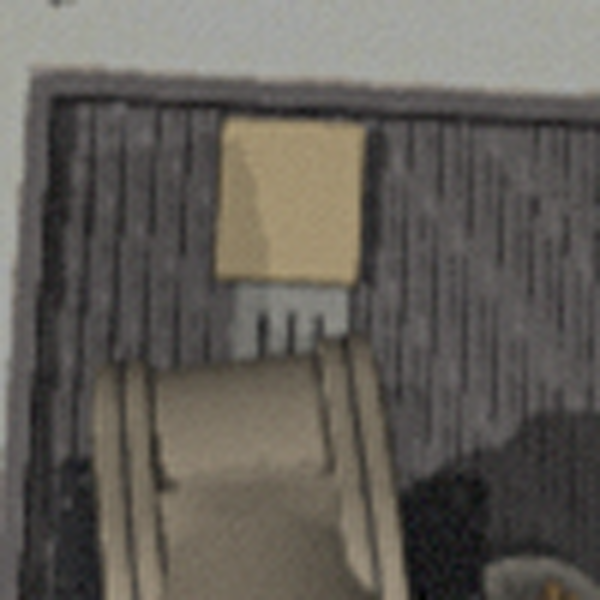

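View pics/s4c.png

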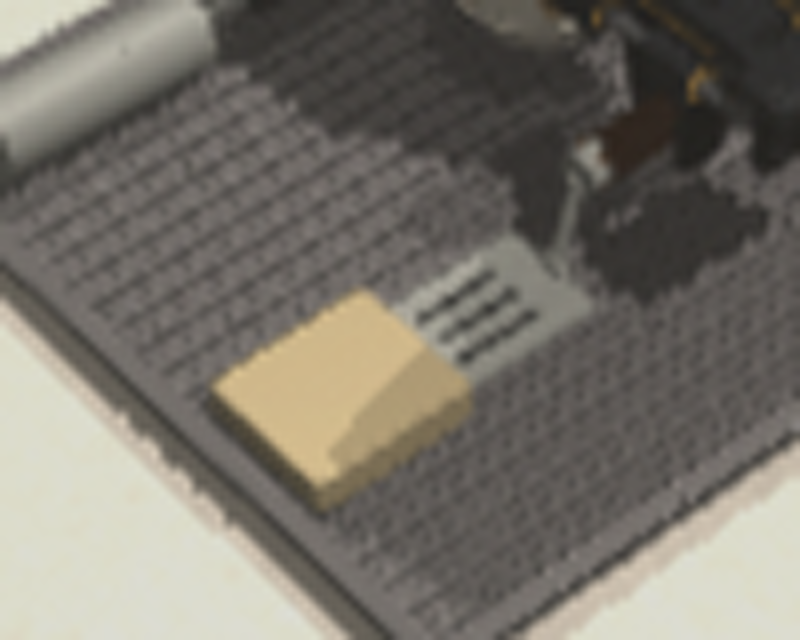

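move_arm([
  [-0.002,0,0,0],
  [-0.004,0,0,0],
  [-0.006,0,0,0],
  [-0.008,0,0,0],
  [-0.0095,0,0,0],
  [-0.011,0,0,0],
  [-0.0125,0,0,0],
  [-0.014,0,0,0],
  [-0.0155,0,0,0],
  [-0.017,0,0,0],
])

```text
time: 7.95
ee_pos: [0.5199, 0.0532, 0.0391]
eef_rot: [0.026, 1.0, 0.0, 0.0]
ft_force: [-3.0, 0.4, 1.5]
width: 0.0173
```

Run:
```python
from h import *
shot('scene','s5'); s=read_state(); print(s['time'],s['ee_pos'],s['width'],s['ft_force'],s['torque'])
crop('s5',250,180,350,260,8,'s5c')
```

```text
8.0 [0.52006073 0.05320787 0.0390639 ] 0.01745524344609341 [-1.38169518 -0.40901474  1.01923861] [0.03470642 0.2877947  0.03778998]
```

View pics/s5c.png

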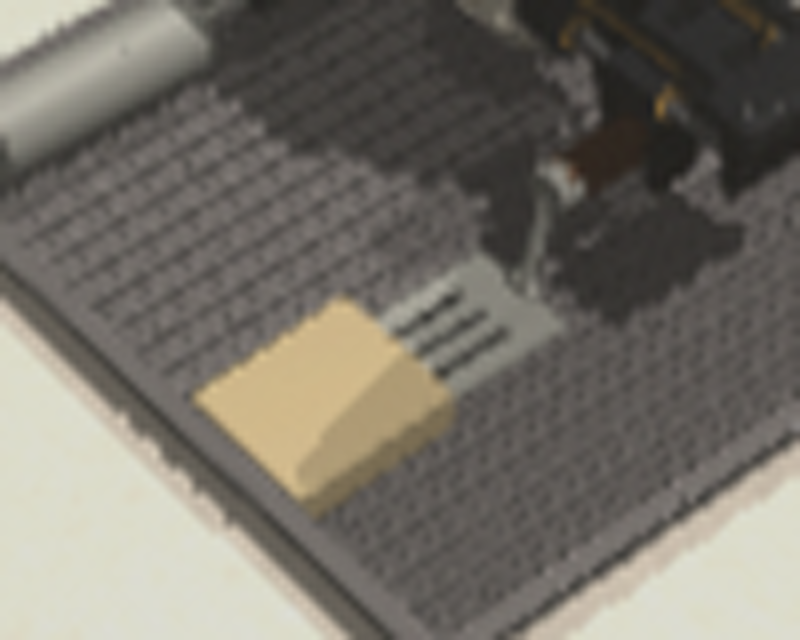

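move_arm([
  [-0.0015,0,0,0],
  [-0.003,0,0,0],
  [-0.0045,0,0,0],
  [-0.006,0,0,0],
  [-0.0075,0,0,0],
  [-0.009,0,0,0],
  [-0.0105,0,0,0],
  [-0.012,0,0,0],
])

```text
time: 8.8
ee_pos: [0.5317, 0.0526, 0.0391]
eef_rot: [0.026, 1.0, 0.0, 0.0]
ft_force: [-3.2, 0.6, 2.8]
width: 0.017
```

Run:
```python
from h import *
shot('scene','s6'); s=read_state(); print(s['time'],s['ee_pos'],s['width'],s['ft_force'],s['torque'])
crop('s6',250,180,350,260,8,'s6c')
```

```text
8.85 [0.53191293 0.05260391 0.03906974] 0.017498347922664827 [-1.97975578  0.55231854  2.84991594] [ 0.0294966   0.47743791 -0.04780994]
```

View pics/s6c.png

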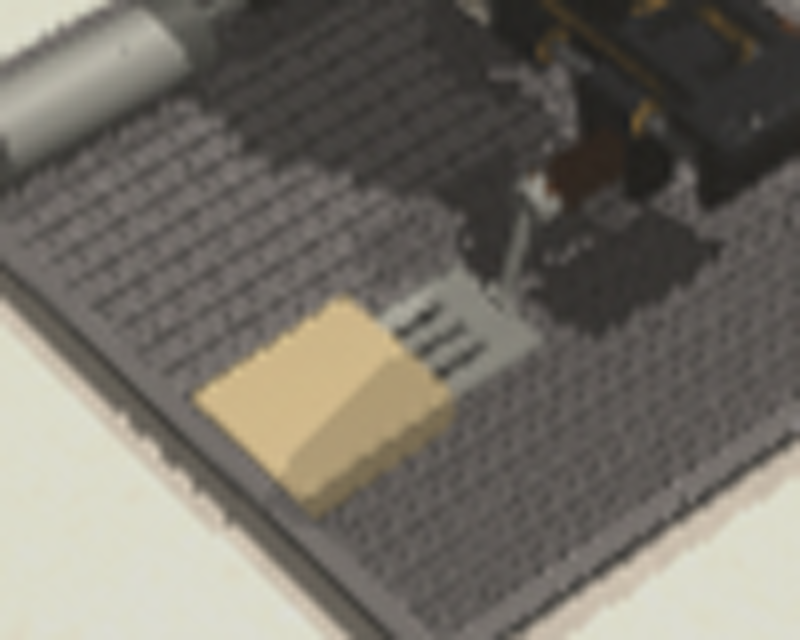

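move_arm([
  [0,0,-0.002,0],
  [0,0,-0.005,0],
  [0.0003,0,-0.008,0],
  [0.0008,0,-0.011,0],
  [0.0012,0,-0.014,0],
  [0.0016,0,-0.017,0],
  [0.002,0,-0.02,0],
  [0.002,0,-0.023,0],
  [0.0015,0,-0.026,0],
  [0.0008,0,-0.029,0],
  [0,0,-0.032,0],
  [-0.001,0,-0.0345,0],
  [-0.001,0,-0.0345,0],
])

```text
time: 10.15
ee_pos: [0.5329, 0.0526, 0.0739]
eef_rot: [0.026, 1.0, 0.0, 0.0]
ft_force: [-0.8, 0.4, -2.1]
width: 0.0176
```

Run:
```python
from h import *
shot('scene','s7'); shot('top','t7');s=read_state(); print(s['time'],s['ee_pos'],s['width'],s['ft_force'],s['torque'])
crop('s7',250,160,350,260,6,'s7c');crop('t7',260,125,360,225,6,'t7c')
```

```text
10.25 [0.53257757 0.05255732 0.07350331] 0.017439804086787157 [-1.00011871  0.90609666 -1.64029569] [0.00665967 0.20195441 0.06480435]
```

View pics/s7c.png

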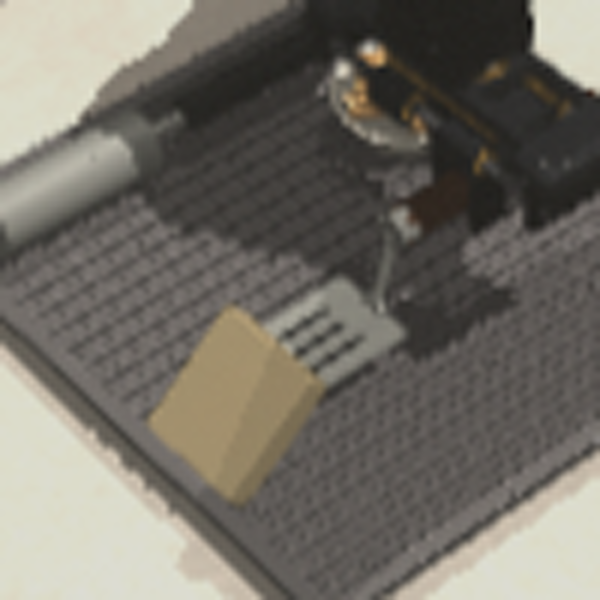

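View pics/t7c.png

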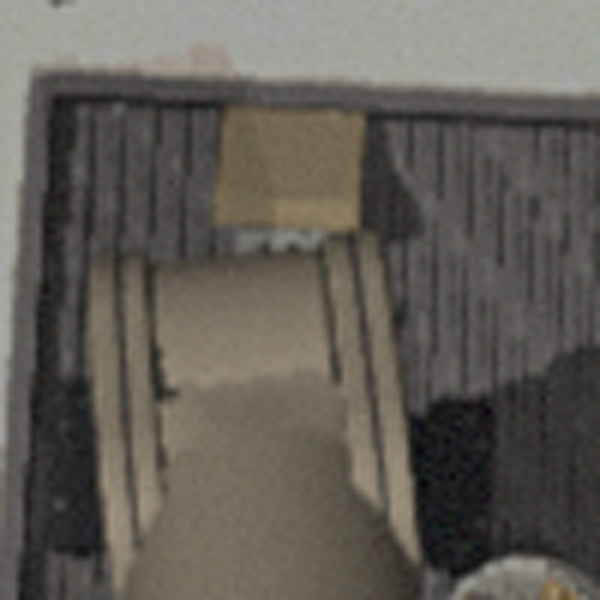

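move_arm([
  [-0.0015,0,-0.0025,0],
  [-0.003,0,-0.0045,0],
  [-0.005,0,-0.007,0],
  [-0.007,0,-0.009,0],
  [-0.009,0,-0.0105,0],
  [-0.0115,0,-0.012,0],
  [-0.0135,0,-0.0135,0],
  [-0.0135,0,-0.0135,0],
])

```text
time: 11.05
ee_pos: [0.5466, 0.0518, 0.0873]
eef_rot: [0.026, 1.0, 0.0, 0.0]
ft_force: [-0.2, -0.3, -1.0]
width: 0.0177
```

```bash
cat >> h.py <<'E'
def soapfit(tag,box):
    z=load(tag);u0,v0,u1,v1=box
    p=z['p'].astype(int);hsv=cv2.cvtColor(z['p'],cv2.COLOR_RGB2HSV)
    m=(hsv[...,0]>14)&(hsv[...,0]<32)&(hsv[...,1]>70)&(hsv[...,2]>60)
    vv,uu=np.nonzero(m); k=(uu>=u0)&(uu<u1)&(vv>=v0)&(vv<v1); uu=uu[k];vv=vv[k]
    P=np.array([px(z,u,v) for u,v in zip(uu,vv)])
    # to tray frame
    a=.052; Q=P-np.array([.5674,-.0063,0]); c,s=np.cos(a),np.sin(a)
    Q=np.c_[c*Q[:,0]-s*Q[:,1], s*Q[:,0]+c*Q[:,1], Q[:,2]]
    return Q
E
python3 - <<'E'
from h import *
shot('scene','s8'); s=read_state(); print(s['time'],s['ee_pos'],s['width'],s['ft_force'],s['torque'])
crop('s8',250,160,350,260,6,'s8c')
for t in('s6','s7','s8'):
    Q=soapfit(t,(255,180,310,255))
    # ransac plane
    best=None;rng=np.random.default_rng(0)
    for i in range(300):
        a,b,c=Q[rng.choice(len(Q),3,False)];n=np.cross(b-a,c-a);L=np.linalg.norm(n)
        if L<1e-6: continue
        n/=L;k=abs((Q-a)@n)<.002
        if best is None or k.sum()>best[0]: best=(k.sum(),n,k)
    print(t,len(Q),best[0],best[1].round(3),Q.min(0).round(3),Q.max(0).round(3))
E
```

```text
11.1 [0.54629844 0.05186531 0.08711415] 0.017307280864109213 [ 0.7555799  -0.20494815 -1.86968219] [0.02278356 0.15553877 0.01746927]
s6 488 248 [0.037 0.001 0.999] [0.078 0.008 0.004] [0.706 0.847 1.168]
s7 525 245 [-0.683  0.018 -0.73 ] [ 0.068 -0.005  0.006] [0.706 0.847 1.168]
s8 466 233 [-0.9    0.023 -0.435] [ 0.079 -0.036  0.   ] [0.706 0.847 1.168]
```

View pics/s8c.png

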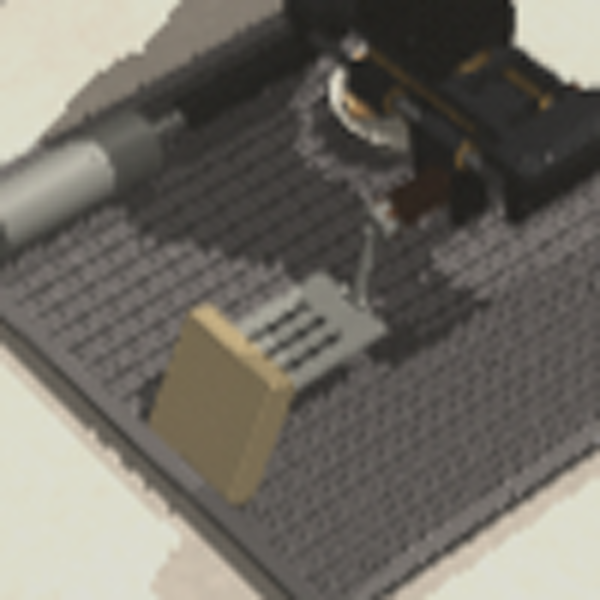

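move_arm([
  [-0.0025,0,-0.0015,0],
  [-0.005,0,-0.0023,0],
  [-0.007,0,-0.003,0],
  [-0.009,0,-0.0035,0],
  [-0.0105,0,-0.004,0],
  [-0.012,0,-0.0045,0],
  [-0.0135,0,-0.005,0],
  [-0.0145,0,-0.005,0],
  [-0.0155,0,-0.005,0],
  [-0.0165,0,-0.005,0],
])

```text
time: 12.1
ee_pos: [0.5626, 0.051, 0.092]
eef_rot: [0.026, 1.0, 0.0, 0.0]
ft_force: [-0.2, -0.5, -1.2]
width: 0.0177
```

```bash
cat >> h.py <<'E'
def plane(Q,seed=0):
    best=None;rng=np.random.default_rng(seed)
    for i in range(300):
        a,b,c=Q[rng.choice(len(Q),3,False)];n=np.cross(b-a,c-a);L=np.linalg.norm(n)
        if L<1e-6: continue
        n/=L;k=abs((Q-a)@n)<.002
        if best is None or k.sum()>best[0]: best=(k.sum(),n,k)
    I=Q[best[2]]; return best[0],best[1].round(3),I.mean(0).round(4),np.percentile(I,2,axis=0).round(3),np.percentile(I,98,axis=0).round(3)
E
python3 - <<'E'
from h import *
shot('scene','s9'); s=read_state(); print(s['time'],s['ee_pos'],s['width'],s['ft_force'],s['torque'])
crop('s9',250,160,350,260,6,'s9c')
print(plane(soapfit('s9',(255,180,310,255))))
E
```

```text
12.15 [0.56274285 0.05103507 0.09204497] 0.01711215994907187 [ 1.19433851  0.83570462 -1.02452134] [ 0.0429565   0.00965477 -0.03434801]
(np.int64(105), array([-0.993, -0.005, -0.117]), array([0.1625, 0.0615, 0.062 ]), array([0.158, 0.034, 0.031]), array([0.167, 0.095, 0.09 ]))
```

View pics/s9c.png

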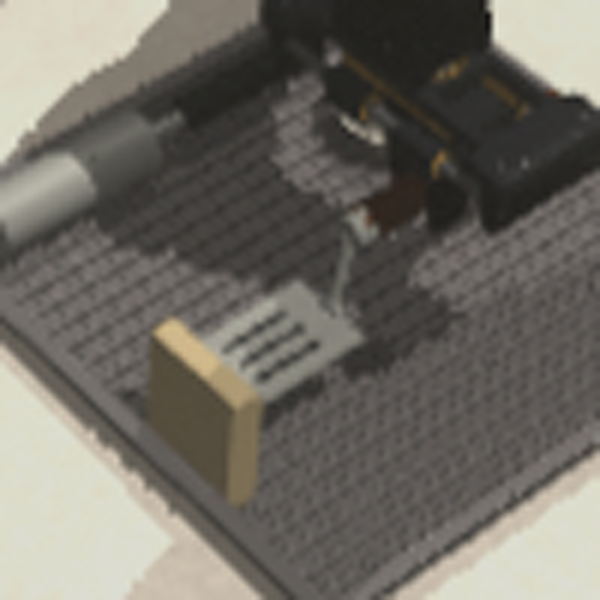

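move_arm([
  [-0.001,0,0,0],
  [-0.002,0,0,0],
  [-0.003,0,0,0],
  [-0.004,0,0,0],
  [-0.005,0,0,0],
  [-0.0055,0,0,0],
])

```text
time: 12.75
ee_pos: [0.5681, 0.0507, 0.092]
eef_rot: [0.026, 1.0, 0.0, 0.0]
ft_force: [-1.1, 0.0, -1.0]
width: 0.0175
```

Run:
```python
from h import *
shot('scene','s10'); s=read_state(); print(s['time'],s['ee_pos'],s['width'],s['ft_force'],s['torque'])
crop('s10',250,160,350,260,6,'s10c')
print(plane(soapfit('s10',(255,180,310,255))))
```

```text
12.8 [0.56816246 0.05070827 0.09203057] 0.017387432816344684 [ 0.43334114 -0.43406898 -0.12594409] [0.1234871  0.01075123 0.00131918]
(np.int64(88), array([0.999, 0.035, 0.039]), array([0.168 , 0.0653, 0.0624]), array([0.165, 0.034, 0.034]), array([0.17 , 0.096, 0.09 ]))
```

View pics/s10c.png

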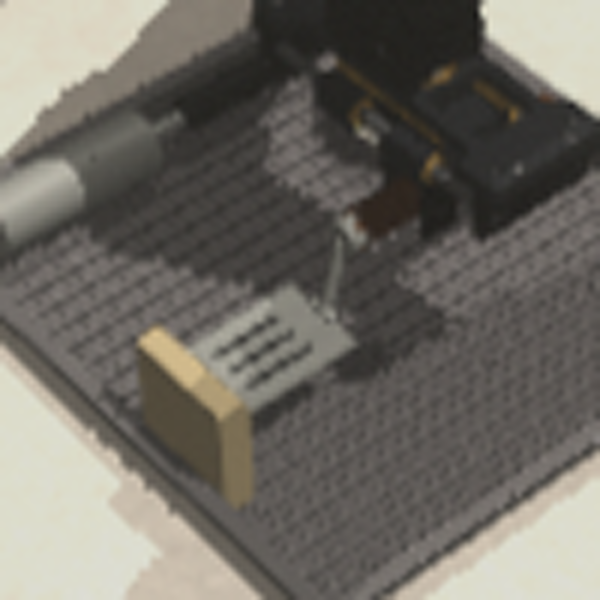

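move_arm([
  [0.001,0,0,0],
  [0.003,0,0,0],
  [0.006,0,0,0],
  [0.012,0,0,0],
  [0.02,0,0,0],
  [0.03,0,-0.005,0],
  [0.04,0,-0.02,0],
  [0.04,0,-0.05,0],
  [0.04,0,-0.08,0],
  [0.04,0,-0.08,0],
])

```text
time: 13.8
ee_pos: [0.5296, 0.0531, 0.1765]
eef_rot: [0.026, 1.0, 0.001, 0.003]
ft_force: [0.4, 0.7, -1.5]
width: 0.018
```

Run:
```python
from h import *
shot('scene','s11'); shot('top','t11');s=read_state(); print(s['time'],s['ee_pos'],s['width'],s['ft_force'],s['joint_positions'])
crop('s11',250,160,350,260,6,'s11c');crop('t11',260,115,360,215,6,'t11c')
print(plane(soapfit('s11',(255,180,310,255))))
Q=soapfit('t11',(290,125,335,160)); print(Q.min(0),Q.max(0),np.median(Q,0))
```

```text
13.9 [0.52787243 0.0529058  0.17260164] 0.01717364434926604 [ 0.10671489 -0.50390116 -0.11809526] [-0.46189941  0.15496615  0.30475401  1.79510599 -0.05028457  1.19755711
  1.37681028]
(np.int64(73), array([-0.996, -0.072, -0.044]), array([0.1658, 0.0666, 0.0682]), array([0.161, 0.033, 0.028]), array([0.169, 0.096, 0.091]))
[-0.16481807  0.01918506  0.01881838] [0.16391969 0.0912048  1.277443  ] [0.15180748 0.05396199 0.08550048]
```

View pics/s11c.png

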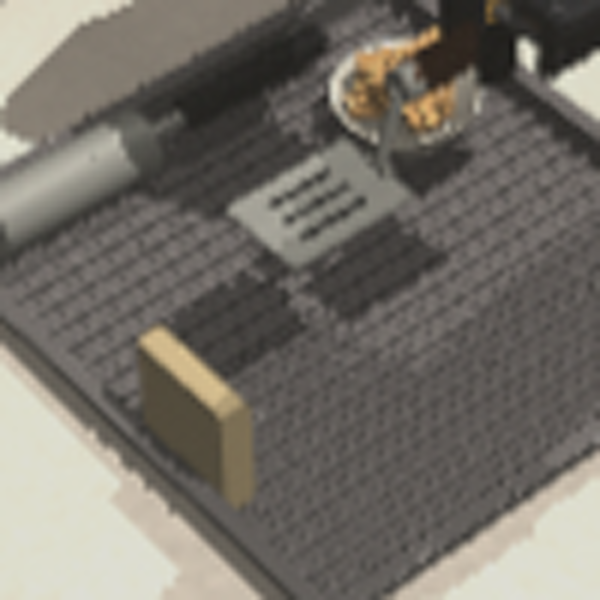

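View pics/t11c.png

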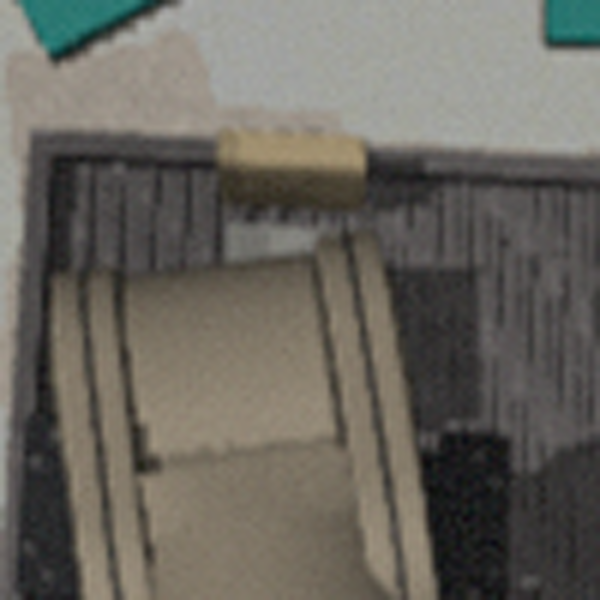

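move_arm([
  [-0.02,0.01,0,0.14],
  [-0.045,0.02,0,0.28],
  [-0.07,0.032,0,0.42],
  [-0.095,0.043,0,0.56],
  [-0.12,0.054,0,0.7],
  [-0.145,0.065,0,0.84],
  [-0.17,0.077,0,0.98],
  [-0.195,0.088,0,1.12],
  [-0.22,0.1,0,1.26],
  [-0.24,0.108,0,1.4],
  [-0.2486,0.112,0,1.5],
  [-0.2486,0.112,0,1.571],
  [-0.2486,0.112,0,1.571],
  [-0.2486,0.112,0,1.571],
])

```text
time: 15.3
ee_pos: [0.7816, 0.1515, 0.1708]
eef_rot: [0.725, 0.689, -0.001, -0.0]
ft_force: [0.2, -0.1, -1.1]
width: 0.0176
```

Run:
```python
from h import *
shot('scene','s12'); shot('top','t12');s=read_state(); print(s['time'],s['ee_pos'],s['width'],s['ft_force'],s['joint_positions']); print(R.from_quat(s['eef_rot']).as_matrix().round(4))
crop('s12',240,150,380,270,5,'s12c')
```

```text
15.4 [0.781783   0.15164683 0.17167528] 0.01777709921900275 [ 0.15787867 -0.19270834 -0.3850569 ] [-0.49965729  0.80349252  0.52002169  0.95741928 -0.36833969  1.46004014
 -0.12899379]
[[ 5.050e-02  9.987e-01 -7.000e-04]
 [ 9.987e-01 -5.050e-02  1.000e-04]
 [ 1.000e-04 -7.000e-04 -1.000e+00]]
```

View pics/s12c.png

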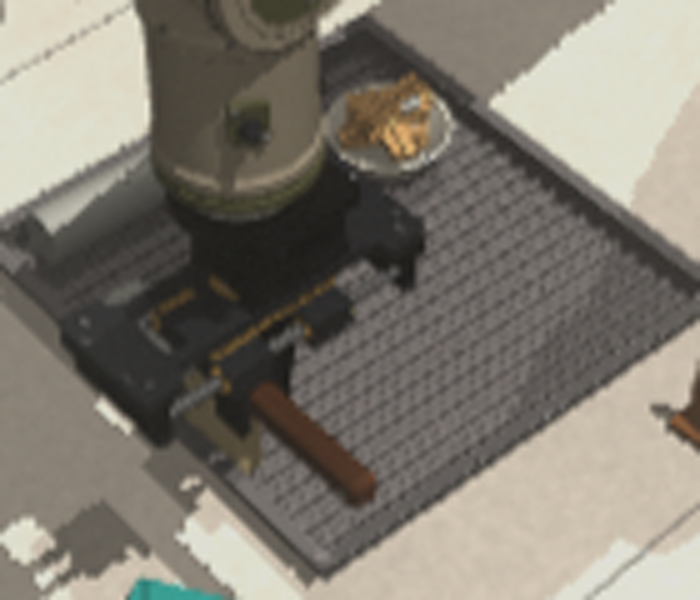

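View pics/t12.png

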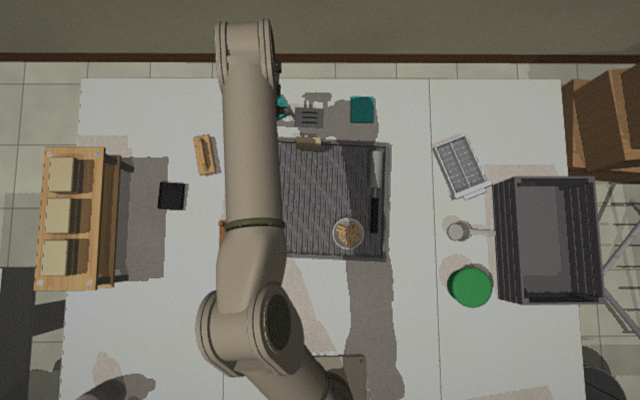

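Run:
```python
from h import *
crop('t12',270,90,350,160,8,'t12c')
z=load('t12')
def tf(P):
    a=.052; Q=P-np.array([.5674,-.0063,0]); c,s=np.cos(a),np.sin(a)
    return np.array([c*Q[0]-s*Q[1], s*Q[0]+c*Q[1], Q[2]]).round(4)
for v in range(104,150,2): print(v,tf(px(z,303,v)),tf(px(z,318,v)))
for u in range(285,332,3): print(u,tf(px(z,u,114)))
```

```text
104 [ 0.2935  0.0838 -0.002 ] [2.952e-01 3.740e-02 1.000e-04]
106 [0.286  0.0833 0.001 ] [0.2873 0.037  0.0044]
108 [0.2299 0.0758 0.1437] [0.233  0.0348 0.1413]
110 [0.2256 0.0757 0.1398] [0.2263 0.0345 0.1442]
112 [0.2186 0.0752 0.1436] [0.2213 0.0343 0.1423]
114 [0.2145 0.0752 0.1389] [0.2161 0.034  0.1408]
116 [0.2078 0.0747 0.1421] [0.2097 0.0337 0.1428]
118 [0.2026 0.0745 0.1408] [0.2046 0.0334 0.1413]
120 [0.1975 0.0743 0.139 ] [0.1989 0.0332 0.1414]
122 [0.1921 0.074  0.1382] [0.1923 0.0329 0.1444]
124 [0.186  0.0736 0.1397] [0.1885 0.0327 0.1384]
126 [-0.1648  0.0192  1.2774] [0.1822 0.0324 0.1406]
128 [0.2153 0.0795 0.0039] [ 0.2199  0.0337 -0.0036]
130 [ 0.2108  0.0794 -0.0023] [ 0.2131  0.0334 -0.0021]
132 [0.203  0.0789 0.0029] [ 0.2065  0.0331 -0.0009]
134 [0.1975 0.0786 0.0002] [0.1998 0.0328 0.0003]
136 [0.1673 0.0743 0.086 ] [ 0.1952  0.0325 -0.0056]
138 [0.1614 0.074  0.0858] [0.1626 0.0312 0.0897]
140 [0.1543 0.0735 0.0908] [0.1577 0.031  0.0864]
142 [0.1512 0.0737 0.0803] [0.1515 0.0307 0.0876]
144 [0.148  0.0738 0.07  ] [0.1483 0.0305 0.0776]
146 [0.1479 0.0745 0.0472] [0.1474 0.0304 0.0582]
148 [0.1477 0.0753 0.0238] [0.1472 0.0303 0.0352]
285 [0.2531 0.136  0.0145]
288 [ 0.2588  0.1282 -0.0011]
291 [0.204  0.106  0.1654]
294 [0.2089 0.0989 0.152 ]
297 [0.2112 0.0911 0.1463]
300 [0.2148 0.0835 0.1369]
303 [0.2145 0.0752 0.1389]
306 [0.2142 0.0668 0.1412]
309 [0.2158 0.0588 0.1377]
312 [0.2146 0.0504 0.1427]
315 [0.2145 0.0422 0.1441]
318 [0.2161 0.034  0.1408]
321 [0.216  0.0258 0.1422]
324 [0.2636 0.0173 0.0019]
327 [ 0.2661  0.0081 -0.0041]
330 [ 0.2657 -0.0012 -0.0013]
```

View pics/t12c.png

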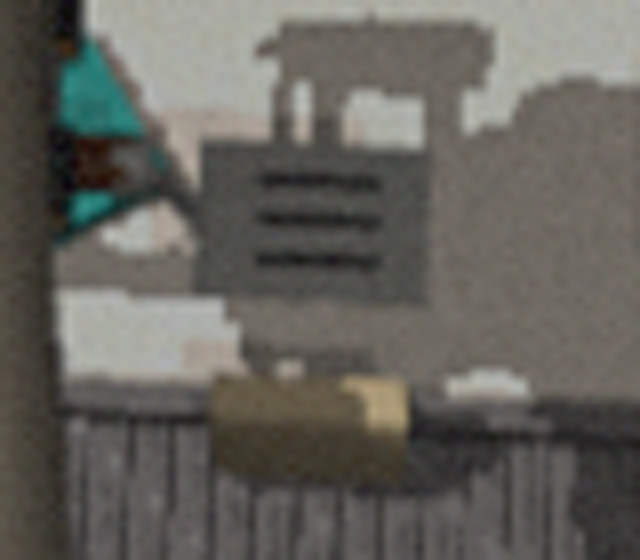

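move_arm([
  [0,0,0.03,0],
  [0,0,0.065,0],
  [0,0,0.09,0],
  [0,0,0.105,0],
  [0,0,0.113,0],
  [0,0,0.113,0],
  [0,0,0.113,0],
  [0,0,0.113,0],
])

```text
time: 16.2
ee_pos: [0.783, 0.1519, 0.0609]
eef_rot: [0.725, 0.689, 0.001, 0.001]
ft_force: [-0.5, 0.3, -0.7]
width: 0.0175
```

Run:
```python
from h import *
shot('scene','s13'); s=read_state(); print(s['time'],s['ee_pos'],s['width'],s['ft_force'],s['torque']); print(R.from_quat(s['eef_rot']).as_matrix().round(4))
crop('s13',240,150,380,270,5,'s13c')
```

```text
16.25 [0.78290024 0.15187413 0.06065942] 0.017356534830851762 [-0.25356245  0.09346296 -0.96258453] [-0.06851484  0.03707452  0.00649158]
[[ 5.180e-02  9.987e-01  2.100e-03]
 [ 9.987e-01 -5.180e-02  5.000e-04]
 [ 6.000e-04  2.100e-03 -1.000e+00]]
```

View pics/s13c.png

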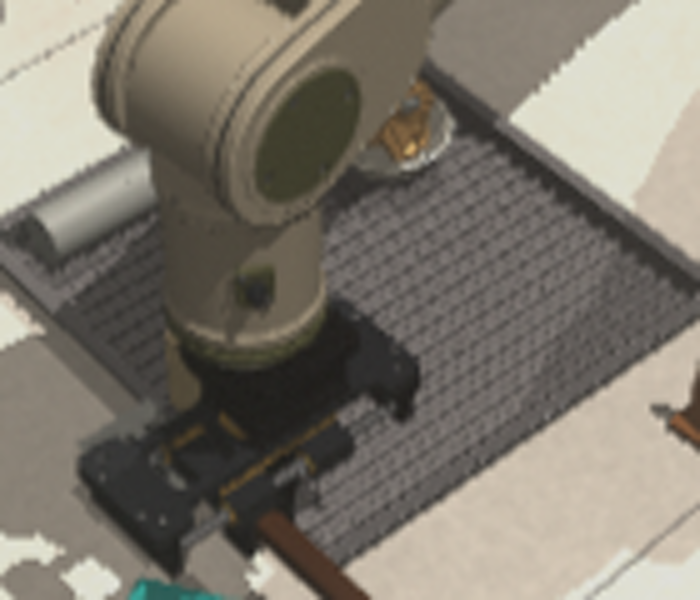

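move_arm([
  [0,0,0.0015,0],
  [0,-0.003,0.002,0],
  [0,-0.006,0.002,0],
  [0,-0.008,0.002,0],
  [0,-0.009,0.002,0],
  [0,-0.01,0.002,0],
  [0,-0.011,0.002,0],
  [0,-0.012,0.002,0],
  [0,-0.013,0.002,0],
  [0,-0.014,0.002,0],
  [0,-0.015,0.002,0],
  [0,-0.016,0.002,0],
  [0,-0.017,0.002,0],
  [0,-0.018,0.002,0],
])

```text
time: 17.65
ee_pos: [0.7641, 0.1527, 0.057]
eef_rot: [0.725, 0.688, 0.0, -0.0]
ft_force: [0.5, -0.7, -1.9]
width: 0.0178
```

```bash
cat >> h.py <<'E'
def tf(P):
    a=.052; Q=P-np.array([.5674,-.0063,0]); c,s=np.cos(a),np.sin(a)
    return np.array([c*Q[0]-s*Q[1], s*Q[0]+c*Q[1], Q[2]]).round(4)
E
python3 - <<'E'
from h import *
shot('top','t14'); s=read_state(); print(s['time'],s['ee_pos'],s['width'],s['ft_force'],s['torque'])
crop('t14',270,90,350,170,7,'t14c')
z=load('t14')
for v in range(116,160,2): print(v,tf(px(z,305,v)),tf(px(z,316,v)))
E
```

```text
17.7 [0.76398628 0.15272758 0.05706769] 0.01784234972107417 [ 0.11771913 -0.80885851 -1.47649724] [-0.07044206 -0.07905995 -0.0014745 ]
116 [0.2544 0.0755 0.0012] [0.2565 0.0417 0.0003]
118 [0.2472 0.075  0.0037] [0.2489 0.0413 0.004 ]
120 [0.2411 0.0747 0.0031] [2.438e-01 4.110e-02 1.000e-04]
122 [ 0.2365  0.0746 -0.0025] [ 0.2385  0.0408 -0.0032]
124 [0.229  0.0741 0.0013] [0.2307 0.0404 0.0015]
126 [0.2133 0.0725 0.0323] [0.2162 0.0397 0.0284]
128 [0.2085 0.0723 0.0277] [0.2102 0.0394 0.0276]
130 [0.2022 0.072  0.028 ] [0.2049 0.0391 0.0248]
132 [0.1967 0.0718 0.0259] [0.1976 0.0387 0.0287]
134 [0.1904 0.0714 0.0263] [0.1917 0.0385 0.0277]
136 [0.1839 0.0711 0.0274] [0.1856 0.0382 0.0273]
138 [0.1772 0.0707 0.0293] [0.1787 0.0378 0.0301]
140 [0.1543 0.0678 0.0917] [0.1573 0.0367 0.0865]
142 [0.1504 0.0678 0.0845] [0.1519 0.0364 0.085 ]
144 [0.1444 0.0675 0.085 ] [0.1455 0.0361 0.0871]
146 [0.1425 0.0678 0.0696] [0.1409 0.0359 0.0824]
148 [0.1413 0.0682 0.051 ] [0.1415 0.036  0.0564]
150 [0.1415 0.0689 0.0257] [0.1412 0.036  0.0337]
152 [0.1397 0.0693 0.0077] [0.1407 0.036  0.0107]
154 [0.1343 0.0691 0.0044] [0.1354 0.0357 0.007 ]
156 [0.1273 0.0687 0.0076] [0.129  0.0354 0.0078]
158 [0.1205 0.0682 0.0105] [0.1222 0.0351 0.0105]
```

View pics/t14c.png

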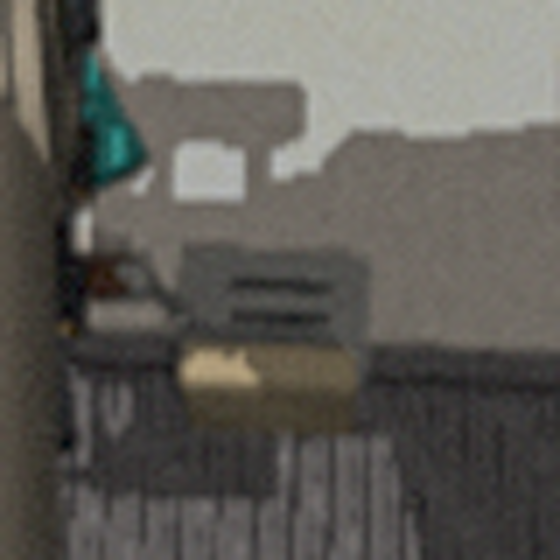

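move_arm([
  [0,-0.0005,0,0],
  [0,-0.0015,0,0],
  [0,-0.0028,0,0],
  [0,-0.0042,0,0],
  [0,-0.0057,0,0],
  [0,-0.0072,0,0],
  [0,-0.0087,0,0],
  [0,-0.0102,0,0],
  [0,-0.0117,0,0],
  [0,-0.0132,0,0],
  [0,-0.0147,0,0],
  [0,-0.0162,0,0],
  [0,-0.0177,0,0],
  [0,-0.0192,0,0],
  [0,-0.0207,0,0],
  [0,-0.0222,0,0],
  [0,-0.0237,0,0],
  [0,-0.0252,0,0],
  [0,-0.0264,0,0],
  [0,-0.0272,0,0],
])

```text
time: 19.7
ee_pos: [0.7369, 0.1541, 0.0571]
eef_rot: [0.725, 0.688, 0.0, -0.0]
ft_force: [-0.1, 0.6, -1.7]
width: 0.0173
```

Run:
```python
from h import *
shot('top','t15'); s=read_state(); print(s['time'],s['ee_pos'],s['width'],s['ft_force'],s['torque'])
crop('t15',270,90,350,170,7,'t15c')
z=load('t15')
for v in range(130,172,2): print(v,tf(px(z,305,v)),tf(px(z,316,v)))
```

```text
19.75 [0.73682006 0.15414255 0.05703022] 0.017324309997368757 [ 0.95052838  0.43931735 -1.32105482] [-0.1039949  -0.0622687   0.03181549]
130 [ 0.2118  0.0734 -0.0047] [0.2117 0.0395 0.0016]
132 [0.2038 0.0728 0.0012] [0.2053 0.0392 0.0019]
134 [0.1901 0.0714 0.0273] [0.199  0.0389 0.0022]
136 [0.1823 0.0708 0.0332] [0.1858 0.0382 0.0267]
138 [0.178  0.0708 0.0265] [0.1803 0.0379 0.0245]
140 [0.171  0.0703 0.0297] [0.1741 0.0376 0.0245]
142 [0.1653 0.0701 0.0281] [0.1676 0.0373 0.0259]
144 [0.159  0.0697 0.0288] [0.1617 0.037  0.0249]
146 [0.1528 0.0694 0.0291] [0.1558 0.0367 0.0242]
148 [0.1319 0.0667 0.0886] [0.1486 0.0364 0.0283]
150 [0.127  0.0666 0.0847] [0.1281 0.0353 0.087 ]
152 [0.1214 0.0663 0.0837] [0.1221 0.035  0.0878]
154 [0.1154 0.066  0.0846] [0.1159 0.0347 0.0891]
156 [0.113  0.0662 0.0699] [0.1138 0.0346 0.0734]
158 [0.1142 0.0671 0.0387] [0.1141 0.0346 0.0465]
160 [0.115  0.068  0.0078] [0.1137 0.0347 0.021 ]
162 [0.1095 0.0678 0.0048] [0.1104 0.0345 0.0081]
164 [0.1026 0.0673 0.0082] [0.1038 0.0342 0.0104]
166 [0.0972 0.0672 0.0043] [0.0972 0.0339 0.0127]
168 [0.0909 0.0668 0.0052] [0.0921 0.0336 0.0075]
170 [0.0843 0.0664 0.0079] [0.0868 0.0334 0.0033]
```

View pics/t15c.png

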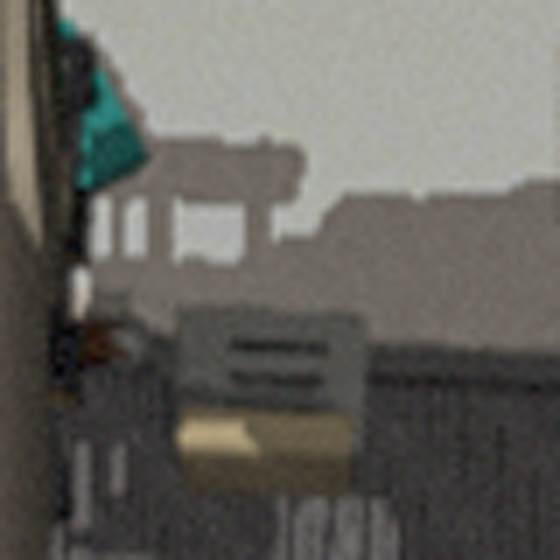

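move_arm([
  [0,-0.0005,0,0],
  [0,-0.0015,0,0],
  [0,-0.003,0,0],
  [0,-0.0048,0,0],
  [0,-0.0068,0,0],
  [0,-0.0088,0,0],
  [0,-0.0108,0,0],
  [0,-0.0128,0,0],
  [0,-0.0148,0,0],
  [0,-0.0168,0,0],
  [0,-0.0188,0,0],
  [0,-0.0208,0,0],
  [0,-0.0228,0,0],
  [0,-0.0248,0,0],
  [0,-0.0268,0,0],
  [0,-0.0288,0,0],
  [0,-0.0308,0,0],
  [0,-0.0325,0,0],
  [0,-0.0338,0,0],
  [0,-0.0345,0,0],
])

```text
time: 21.75
ee_pos: [0.7024, 0.156, 0.0571]
eef_rot: [0.725, 0.688, 0.0, -0.0]
ft_force: [1.5, -0.3, -1.8]
width: 0.0175
```

Run:
```python
from h import *
shot('top','t16'); s=read_state(); print(s['time'],s['ee_pos'],s['width'],s['ft_force'],s['torque'])
crop('t16',270,110,350,190,7,'t16c')
z=load('t16')
for v in range(150,190,2): print(v,tf(px(z,305,v)),tf(px(z,316,v)))
```

```text
21.8 [0.70243061 0.15599971 0.05709099] 0.017561703745645585 [-0.72071146  0.04713332 -1.01447583] [-0.05247706 -0.03866444  0.07349295]
150 [0.1404 0.0687 0.0299] [0.1426 0.0361 0.028 ]
152 [0.1351 0.0685 0.0269] [0.1379 0.0358 0.0222]
154 [0.1301 0.0684 0.022 ] [0.1307 0.0355 0.0267]
156 [0.1212 0.0676 0.0343] [0.1251 0.0352 0.0244]
158 [0.1169 0.0676 0.0265] [0.1185 0.0349 0.0267]
160 [0.0967 0.0648 0.0905] [0.1125 0.0346 0.0264]
162 [0.0916 0.0646 0.0879] [0.0931 0.0335 0.0879]
164 [0.0857 0.0643 0.0882] [0.0869 0.0332 0.0899]
166 [0.0811 0.0642 0.0827] [0.0822 0.033  0.0852]
168 [0.0804 0.0649 0.0575] [0.0792 0.0329 0.0712]
170 [0.0785 0.0653 0.0371] [0.08   0.033  0.0379]
172 [0.0786 0.0662 0.0056] [0.0805 0.0331 0.0042]
174 [0.0709 0.0655 0.0141] [0.0749 0.0328 0.0013]
176 [0.0659 0.0654 0.0079] [0.0679 0.0324 0.0062]
178 [ 0.0619  0.0655 -0.0037] [0.0624 0.0322 0.0027]
180 [0.055  0.0651 0.0007] [0.0563 0.0319 0.0026]
182 [ 0.0492  0.0648 -0.0012] [0.0502 0.0316 0.0028]
184 [0.0418 0.0642 0.0068] [0.0442 0.0313 0.0019]
186 [0.0363 0.064  0.0032] [ 0.0388  0.031  -0.0023]
188 [ 0.0308  0.0638 -0.0004] [ 0.0326  0.0307 -0.002 ]
```

View pics/t16c.png

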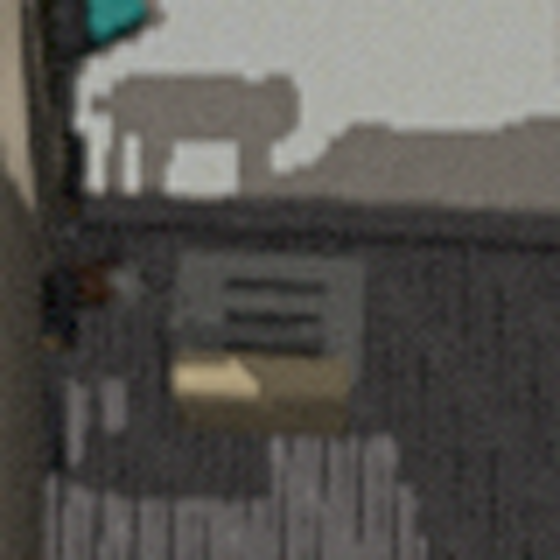

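Still upright; another 35 mm.

move_arm([
  [0,-0.0005,0,0],
  [0,-0.0015,0,0],
  [0,-0.003,0,0],
  [0,-0.0048,0,0],
  [0,-0.0068,0,0],
  [0,-0.0088,0,0],
  [0,-0.0108,0,0],
  [0,-0.0128,0,0],
  [0,-0.0148,0,0],
  [0,-0.0168,0,0],
  [0,-0.0188,0,0],
  [0,-0.0208,0,0],
  [0,-0.0228,0,0],
  [0,-0.0248,0,0],
  [0,-0.0268,0,0],
  [0,-0.0288,0,0],
  [0,-0.0308,0,0],
  [0,-0.0325,0,0],
  [0,-0.0338,0,0],
  [0,-0.0345,0,0],
])

```text
time: 23.8
ee_pos: [0.668, 0.1578, 0.0571]
eef_rot: [0.725, 0.689, 0.0, -0.0]
ft_force: [1.0, 0.5, -1.8]
width: 0.0172
```

Run:
```python
from h import *
shot('top','t17'); s=read_state(); print(s['time'],s['ee_pos'],s['width'],s['ft_force'],s['joint_positions'])
crop('t17',270,120,350,200,7,'t17c')
z=load('t17')
for v in range(168,190,2): print(v,tf(px(z,305,v)),tf(px(z,316,v)))
```

```text
23.85 [0.66796078 0.15777218 0.05706984] 0.017436504540645294 [ 0.94176179  0.50383593 -1.79066738] [-0.65549178  0.63678757  0.5131654   1.47932536 -0.33171295  1.11252598
 -0.13082833]
168 [0.0859 0.0659 0.03  ] [0.0878 0.0334 0.0288]
170 [0.0807 0.0657 0.0259] [0.0811 0.033  0.0325]
172 [0.0627 0.0631 0.0884] [0.0757 0.0328 0.0291]
174 [0.0579 0.063  0.0835] [0.0578 0.0318 0.0922]
176 [0.0509 0.0624 0.0905] [0.0532 0.0316 0.0866]
178 [0.0458 0.0623 0.0872] [0.0478 0.0313 0.0849]
180 [0.0442 0.0628 0.0633] [0.0446 0.0312 0.0701]
182 [0.046  0.0641 0.0178] [0.0453 0.0313 0.0317]
184 [0.0425 0.0644 0.0026] [0.044  0.0313 0.0036]
186 [0.0362 0.064  0.004 ] [0.0375 0.0309 0.0057]
188 [0.0301 0.0637 0.0038] [ 0.0324  0.0307 -0.0003]
```

View pics/t17c.png

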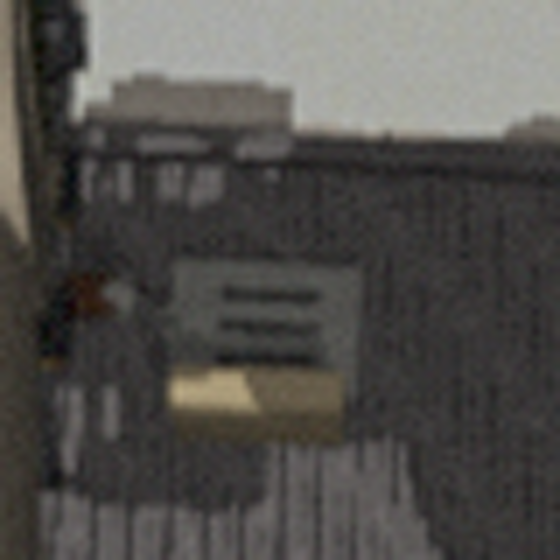

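move_arm([
  [0,0.001,0,0],
  [0,0.004,0,0],
  [0,0.009,0,0],
  [0,0.014,-0.005,0],
  [0,0.018,-0.03,0],
  [0,0.018,-0.06,0],
  [0,0.018,-0.085,0],
  [0,0.01,-0.09,0],
  [0,-0.02,-0.09,0],
  [0,-0.055,-0.09,0],
  [0,-0.08,-0.09,0],
  [0,-0.088,-0.09,0],
  [0,-0.088,-0.09,0],
  [0,-0.088,-0.07,0],
  [0,-0.088,-0.055,0],
  [0,-0.088,-0.048,0],
  [0,-0.088,-0.048,0],
  [0,-0.088,-0.048,0],
])

```text
time: 25.65
ee_pos: [0.5807, 0.1621, 0.1052]
eef_rot: [0.725, 0.688, -0.0, 0.0]
ft_force: [-0.1, -0.0, -1.7]
width: 0.0174
```

Run:
```python
from h import *
shot('top','t18'); s=read_state(); print(s['time'],s['ee_pos'],s['width'],s['ft_force'],s['torque'])
crop('t18',270,120,350,200,7,'t18c')
z=load('t18')
for v in range(164,190,2): print(v,tf(px(z,305,v)),tf(px(z,316,v)))
```

```text
25.7 [0.58080277 0.16216824 0.10555574] 0.017368252924425506 [ 0.01475873  0.38773561 -0.49076101] [-0.08550583  0.06061267 -0.00081501]
164 [0.1021 0.0673 0.0106] [0.1041 0.0342 0.0091]
166 [0.0969 0.0671 0.0059] [0.0988 0.0339 0.0051]
168 [0.0911 0.0669 0.0042] [0.0934 0.0337 0.0013]
170 [0.084  0.0664 0.009 ] [0.0864 0.0333 0.0053]
172 [0.0625 0.063  0.0898] [0.0647 0.0322 0.0862]
174 [0.0567 0.0627 0.0901] [0.0583 0.0318 0.0898]
176 [0.0519 0.0626 0.0853] [0.0532 0.0316 0.0864]
178 [0.0456 0.0622 0.0886] [0.0482 0.0314 0.0825]
180 [0.045  0.063  0.0591] [0.0451 0.0312 0.0675]
182 [0.0455 0.064  0.0209] [0.0461 0.0313 0.0272]
184 [0.0306 0.0618 0.0757] [0.0322 0.0306 0.0753]
186 [0.0248 0.0615 0.0757] [0.0261 0.0303 0.0777]
188 [0.0192 0.0612 0.0749] [0.0205 0.03   0.0764]
```

View pics/t18c.png

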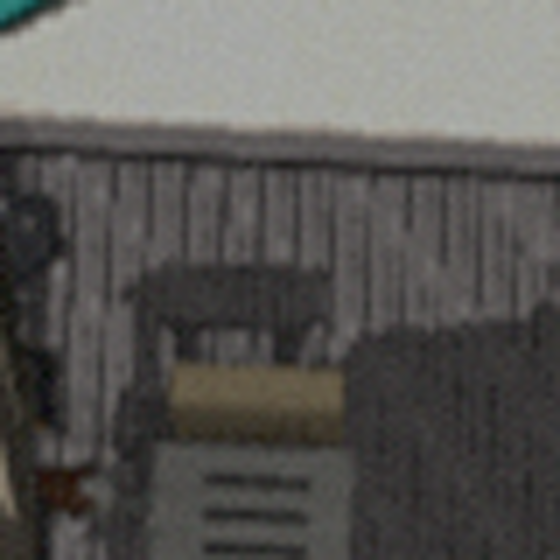

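move_arm([
  [0,0.004,0,0],
  [0,0.007,0,0],
  [0,0.009,0,0],
  [0,0.01,0,0],
  [0,0.011,0,0],
  [0,0.0125,0,0],
  [0,0.016,0,0],
  [0,0.022,0,0],
  [0,0.03,0,0],
  [0,0.035,0,0],
  [0,0.035,0,0],
  [0,0.035,0,0],
  [0,0.035,0,0],
])

```text
time: 27.0
ee_pos: [0.615, 0.1605, 0.105]
eef_rot: [0.725, 0.688, -0.0, -0.0]
ft_force: [-0.2, 0.2, -1.5]
width: 0.0175
```

Run:
```python
from h import *
shot('top','t19'); s=read_state(); print(s['time'],s['ee_pos'],s['width'],s['ft_force'],s['torque'])
crop('t19',260,110,350,200,6.5,'t19c')
z=load('t19')
for v in range(136,180,3): print(v,tf(px(z,305,v)),tf(px(z,316,v)))
```

```text
27.05 [0.61498598 0.16051758 0.10502773] 0.017292749256127875 [ 0.03960657  0.03196964 -1.80183995] [-6.87729566e-02 -8.55792639e-05  1.68766990e-02]
136 [ 0.1921  0.0723 -0.0018] [0.1925 0.0385 0.0027]
139 [0.1764 0.0708 0.0212] [0.1775 0.0378 0.0232]
142 [0.1667 0.0703 0.0229] [0.1688 0.0374 0.0214]
145 [0.1606 0.0703 0.0107] [0.1637 0.0371 0.0051]
148 [0.147  0.0691 0.0279] [0.1485 0.0363 0.0287]
151 [0.1378 0.0686 0.0283] [0.1392 0.0359 0.0294]
154 [0.129  0.0682 0.0267] [0.1302 0.0355 0.0287]
157 [0.1195 0.0677 0.0285] [0.1228 0.0351 0.0214]
160 [0.1114 0.0674 0.0239] [0.1119 0.0346 0.0291]
163 [0.1012 0.0667 0.0292] [0.1038 0.0342 0.0247]
166 [0.0943 0.0666 0.0187] [0.0938 0.0337 0.0288]
169 [0.0836 0.0658 0.0268] [0.0854 0.0333 0.026 ]
172 [0.0651 0.0636 0.0759] [0.0671 0.0323 0.0739]
175 [0.0562 0.0631 0.0775] [0.0578 0.0318 0.0773]
178 [0.0481 0.0627 0.0742] [0.0494 0.0314 0.0754]
```

View pics/t19c.png

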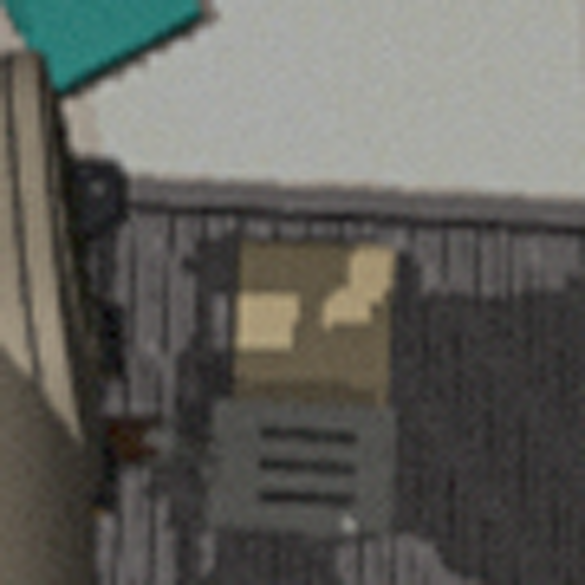

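move_arm([
  [0,-0.005,-0.02,0],
  [0,-0.015,-0.045,-0.05],
  [0.005,-0.03,-0.055,-0.19],
  [0.014,-0.045,-0.055,-0.33],
  [0.024,-0.06,-0.055,-0.47],
  [0.034,-0.075,-0.055,-0.61],
  [0.044,-0.09,-0.055,-0.75],
  [0.054,-0.105,-0.055,-0.89],
  [0.064,-0.12,-0.055,-1.03],
  [0.074,-0.135,-0.055,-1.17],
  [0.084,-0.15,-0.055,-1.31],
  [0.092,-0.16,-0.055,-1.45],
  [0.0987,-0.1697,-0.055,-1.58],
  [0.0987,-0.1697,-0.055,-1.633],
  [0.0987,-0.1697,-0.055,-1.633],
  [0.0987,-0.1697,-0.055,-1.633],
])

```text
time: 28.65
ee_pos: [0.4509, 0.2676, 0.1602]
eef_rot: [-0.004, 1.0, 0.0, 0.0]
ft_force: [0.0, 0.2, -1.5]
width: 0.018
```

Run:
```python
from h import *
shot('wrist','w20'); shot('top','t20'); s=read_state(); print(s['time'],s['ee_pos'],s['width'],s['ft_force'],s['torque']);print(R.from_quat(s['eef_rot']).as_matrix().round(4))
crop('t20',250,110,410,270,3.7,'t20c')
print(plane(soapfit('t20',(285,130,335,185))))
```

```text
28.75 [0.45100253 0.26758912 0.16009962] 0.017497384148666747 [ 0.47971538 -0.3172213  -2.17123258] [ 0.03973874  0.05141334 -0.02304676]
[[-1.0e+00 -8.3e-03  1.0e-04]
 [-8.3e-03  1.0e+00  1.0e-04]
 [-1.0e-04  1.0e-04 -1.0e+00]]
(np.int64(262), array([ 0.054,  0.041, -0.998]), array([0.1132, 0.0593, 0.0269]), array([0.074, 0.026, 0.023]), array([0.147, 0.092, 0.03 ]))
```

View pics/t20c.png

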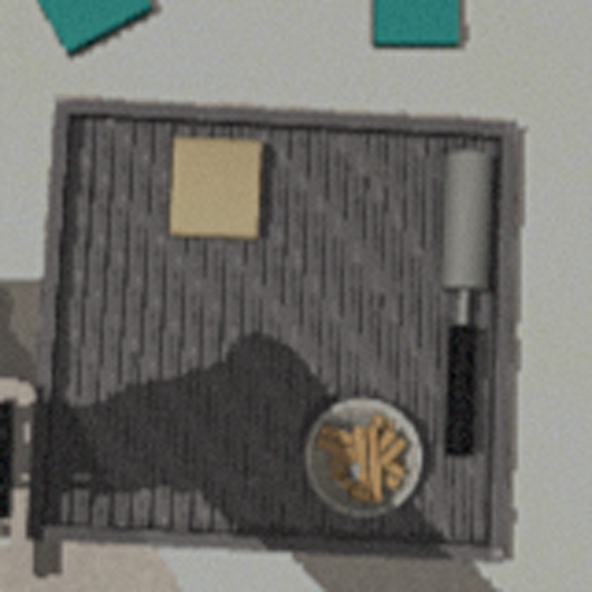

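View pics/w20.png

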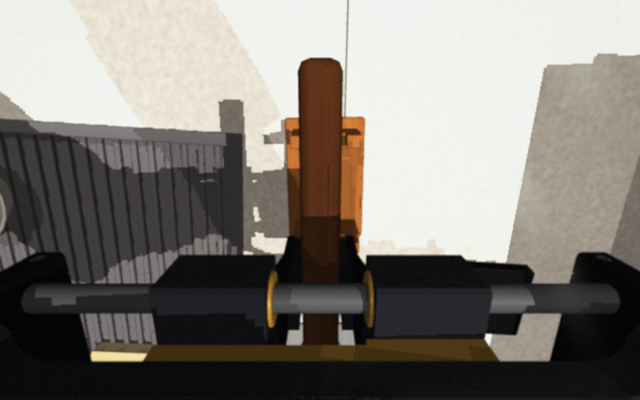

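move_arm([
  [0.0005,0,0.03,0],
  [0.0005,0,0.065,0],
  [0.0005,0,0.09,0],
  [0.0005,0,0.105,0],
  [0.0005,0,0.11,0],
  [0.0005,0,0.113,0],
  [0.0005,0,0.115,0],
  [0.0005,0,0.1165,0],
  [0.0005,0,0.118,0],
  [0.0005,0,0.118,0],
  [0.0005,0,0.118,0],
])

```text
time: 29.85
ee_pos: [0.4504, 0.2679, 0.0423]
eef_rot: [-0.005, 1.0, 0.0, 0.0]
ft_force: [0.1, 0.1, -1.0]
width: 0.0176
```

Run:
```python
from h import *
s=read_state(); print(s['time'],s['ee_pos'],s['width'],s['ft_force'],s['torque'])
```

```text
29.85 [0.45042297 0.26794952 0.04226074] 0.017581987898693696 [ 0.06511239  0.08405102 -0.96118802] [-0.03468909 -0.01864468  0.03785916]
```

move_arm([
  [0,0,0.0008,0],
  [0,0,0.0014,0],
  [0,0,0.0014,0],
])

```text
time: 30.15
ee_pos: [0.4505, 0.268, 0.0412]
eef_rot: [-0.005, 1.0, 0.0, 0.0]
ft_force: [-2.6, -2.7, 5.5]
width: 0.0174
```

move_arm([
  [0,0,0,0],
  [0,0,0,0],
  [0,0,0,0],
  [0,0,0,0],
  [0,0,0,0],
  [0,0,0,0],
], claw=0.2)

```text
time: 30.75
ee_pos: [0.4503, 0.2679, 0.0406]
eef_rot: [-0.005, 1.0, 0.0, -0.0]
ft_force: [-0.4, 0.0, 0.3]
width: 0.0507
```

move_arm([
  [0,0,-0.01,0],
  [0,0,-0.03,0],
  [0,0,-0.07,0],
  [0,0,-0.12,0],
  [0,0,-0.16,0],
  [0,0,-0.18,0],
  [0,0,-0.18,0],
  [0,0,-0.18,0],
])

```text
time: 31.55
ee_pos: [0.4503, 0.2678, 0.2209]
eef_rot: [-0.005, 1.0, 0.0, 0.0]
ft_force: [0.1, -1.0, -0.1]
width: 0.0524
```

Run:
```python
from h import *
shot('wrist','w21'); shot('scene','s21'); s=read_state(); print(s['time'],s['ee_pos'],s['width'],s['ft_force'])
z=load('w21')
print('back',px(z,327,79,.07),px(z,327,100),px(z,327,200))
for v in (230,250,270): print(v,px(z,308,v).round(4),px(z,345,v).round(4))
crop('s21',230,150,420,280,4.2,'s21c')
print(plane(soapfit('s21',(255,180,315,255))))
```

```text
31.65 [0.44977633 0.26743736 0.21958955] 0.052057088221703886 [-0.13191119 -0.12130335 -0.37160251]
back [0.35358464 0.27195675 0.07      ] [0.37165773 0.27227908 0.06853225] [0.46725778 0.27378902 0.07077886]
230 [0.5245 0.2527 0.0118] [0.5287 0.2988 0.0006]
250 [0.5506 0.2527 0.0134] [5.566e-01 2.997e-01 2.000e-04]
270 [0.5784 0.2527 0.0134] [ 0.5859  0.3008 -0.0006]
(np.int64(236), array([-0.009, -0.014, -1.   ]), array([0.1153, 0.061 , 0.0263]), array([0.078, 0.026, 0.024]), array([0.154, 0.095, 0.028]))
```

View pics/w21.png

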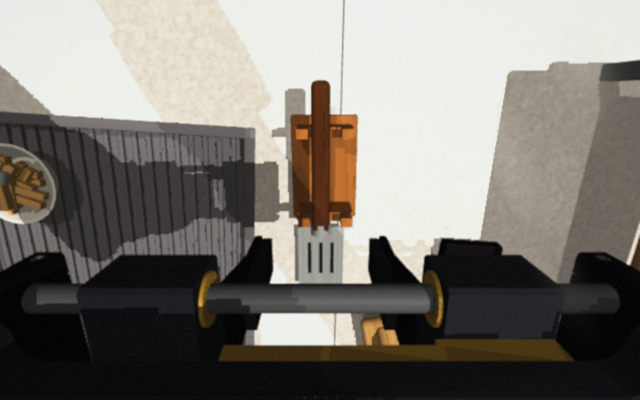

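View pics/s21c.png

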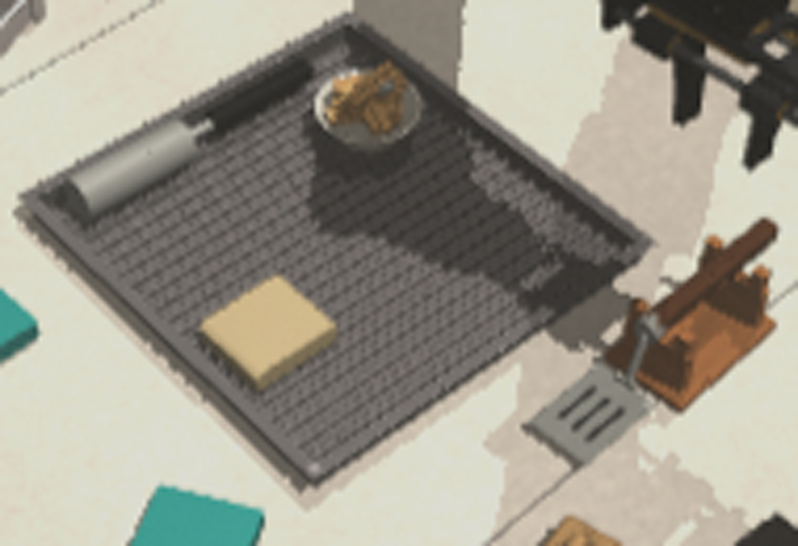

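Run:
```python
from h import *
s=read_state(); print(s['time'],abs(s['joint_vel']).max())
print(r.close_job())
```

```text
31.65 0.007112375906282488
the job is handed in; nothing more can be done
None
```

The cake is upside down in its tray, the turner is back in its stand and released, and I handed the job in at 31.65 s of the 64 s. The hand-in gave no verdict.

**How the cake was turned:** moves here only turn the tool about the vertical, so the wrist turn you asked for wasn't possible. Instead I did the following:
- Felt the blade down onto the ridges, slid the cake to the far wall and worked the blade under its bevel.
- Lifted that end until the cake stood upright against the wall.
- Drew the upright cake about 100 mm back with the blade's edge, then tipped it over onto its smooth face with a push near the top.

**Last checks:**
- **Cake:** it lies flat about 1° off level by the scene camera, bevels up, centred about (0.11, 0.06) m in the tray frame. An earlier fit from the top camera gave about 4° of tilt. I put that down to depth noise, so the two disagree.
- **Turner:** the handle lies level on both saddles, within a few mm of where it was. The camera puts it about 5 mm further to the left (+y) than at the start, while the arm's own position agrees within 1 mm.
- **Forces:** wrist readings at the end of each move stayed below about 5 N while working on the tray and cake. They reached about 5.5 N when the turner was set on the stand. Peaks within a move were not recorded.
- **Other things:** the roller and dish look unmoved in the pictures. The tub, filter drawer, scrub brush and scoop were not re-measured; I kept clear of them.

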